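Run the slide carrier round the bent drying rail to its stop

ROBOT

A 7-joint arm with a two-finger parallel gripper is mounted at the origin on the work surface. World frame = base frame: x ahead of the robot, y to its left, z up, the work surface at z = 0. Lengths are in m, angles in rad, forces in N, time in s.
With the tool pointing down it reaches from about 0.425 to 0.875 m from the base axis. Payload 4.7 kg.
Tool frame: the origin (TCP) lies midway between the tips of the shut fingers; the grasp point (between the pads) lies 19 mm behind it (ctrl.grip_point_offset is the distance from the TCP to the grasp point, in m); z points along the fingers, y is the line along which they close (so a half turn about z gives the same grasp; the last joint's range is limited). The gripper opens to 87 mm and grips with 3 to 60 N. Pads are 19 mm wide; open, the fingers measure 117 mm over their backs; the gripper's body (75 mm by 190 mm) begins 51 mm behind the grasp point.
Start: joints at [1.297, 0.321, -0.07, 1.45, 0.023, 1.371, -0.057], TCP at [0.184, -0.623, 0.223] pointing down, gripper open.
Joint ranges: [-2.86, 2.86], [-0.3, 2.09], [-1.38, 1.24], [0.06, 2.45], [-1.56, 4.7], [0.09, 2.05], [-2.69, 2.69]. Speed limits (rad/s): [2.57, 2.57, 3.14, 3.14, 3.14, 3.14, 3.14].

INTERFACE

Orientations are given as a rotation vector (axis times angle).
In Python, from bench import ctrl gives the robot as it stands. The module is installed in compiled form; this text tells all that it offers.
- The arm moves only by the shell command python3 -m handwheel 'ROWS' [OPENING] [FORCE]. ROWS is JSON, a list of rows, each an object of numbers: "x", "y", "z": the shift along the tool's x, y, z in m; "wx", "wy", "wz": the turn, a rotation vector about the tool's x, y, z in degrees. A call has 1 to 10 rows; each row is the pose to reach, as a shift and turn from the pose commanded when the call began, along the tool's axes at that moment; what a row does not reach only later rows make up. A row lasts 1/12 s, in which the tool goes at most 41.7 mm and 7.16 degrees, less where a joint would pass 70% of its speed; a pose out of reach is approached as far as the arm can. A call with a gripper value outside its range is refused whole. OPENING is the finger opening in m, from 0 to 0.087, set as the call begins (- or left out, the last holds). The fingers move at their own pace and stop on an object; FORCE is the grip in N (left out, the last holds). Time passes only in rows, so rows that repeat a pose let the fingers close. It gives the time, the measured TCP pose, the force, the opening and the grip force at its end, in the units of the state.
- ctrl.get_state(): the state, without advancing time (a new reading comes with each control period).
- ctrl.get_image(name): name is "scene" or "side" or "wrist"; returns a dict with "image" (420x560x3 uint8, red, green, blue), "K" (3x3 intrinsics, pixels), "world_to_cam" (4x4, takes a point from world to camera coordinates); the wrist camera has in their place "hand_eye" (4x4, takes a point from camera to tool coordinates, whose origin is the TCP and whose axes are the flange's). Camera axes: x right, y down, z forward; pixel columns grow to the right and rows downward; lengths in m; the calibration is good to about 2 mm. A picture is of the moment at which its call begins: read the wrist's pose just before it. There is no depth.
- ctrl.close_job(): hands the job in; it is judged then, once.
The state is a dict: "time": time; "joint_positions": joint angles; "qd": joint speeds; "joint_torque": joint torques, N m; "position": TCP position; "tool_rot": TCP orientation; "ft_force": force on the tool from outside, world axes, zero at the start; "torque": the same for the moment, N m; "grip_width": opening from 0.0 (shut) to 1.0 (fully open); "grip_force": force on a finger pad.
Only numpy, scipy, OpenCV 4.12 (cv2) and the standard library are available. Lean on these libraries where they do the work, as an engineer would, in place of code of your own. Each camera call takes 0.05 s, during which the arm holds its last target. There are 200 camera calls.

TASK

Take the slide carrier by its orange tab and slide it along the bent wire rail, around the bends, to the red stop at the far end, until you feel it press lightly against the stop; then let go so that it hangs there at rest against the stop, over the drip tray. Feel your way gently: the wire is bent by hand and the carrier must never be forced against it or against the stop. Leave the bottle, the beaker and the slide box where they stand.

Things in the scene. Friction and masses are not known exactly. Their poses are not given: they have to be found in the camera images.
- carrier: Blue slide carrier, 90 to 145 g, threaded on the wire by a sleeve 14 mm long, bore 16 mm, outside 28 mm. Origin: centre of the bore; x along the bore, at the start towards the stop; z up. Below hangs a frame of glass slides, 36 mm along x, 8 along y, to 102 mm below the origin. Let go, it hangs upright, origin 4 mm below the wire's axis. Held with the bore centred on the wire it has 4 mm play all round.
- tab (a point): Middle of the carrier's upright orange grip tab, 32 mm above the carrier's origin, same axes. The tab is 14 mm along x, 12 mm along y, and stands from 12 to 52 mm above the carrier's origin. Pinch it from above, fingers closing along y, tips at least 18 mm above the carrier's origin to pass over wire and stop. Grip firmly (80 N is safe), or it pivots in the fingers.
- rail: First part of a rigid fixed steel wire rail, 8 mm thick, its axis level 170 mm above the bench all the way between two thin upright posts on black round feet (radius 35 mm). Origin: under the first post, on the bench; x along the first straight leg, z up. The first leg runs straight along x from the post to the first bend, 85 to 115 mm.
- leg1 (a point): Point on the wire's axis on the first leg, 50 mm from the post; axes as rail. Seen from above the wire then turns left 60 degrees (51 to 69), runs 85 to 115 mm with a kink of up to 8 degrees about midway, turns right 60 (51 to 69), then 85 to 115 mm straight to the stop. A bend is 3 kinks of 17 to 27 degrees, 15 mm apart. Exact bends and lengths are not measured: feel them.
- midwire: The bent middle part of the same wire (both bends), fixed. Its origin is only a rough mark on the bench, somewhere below the middle leg (up to 30 mm to either side), and no point of the wire; its axes do not show the bends.
- endrail: Last part of the same wire, with the second post and the drip tray, fixed. Origin: under the second post, on the bench; x along the last straight leg, as endstop's. The tray, 100 x 60 x 16 mm, lies on the bench under the wire before the stop.
- endstop: Red stop disc fixed on the wire, radius 14 mm, 8 mm thick. Origin: centre of its face towards the carrier, on the wire's axis; x along the last leg, pointing away from the oncoming carrier; z up. The carrier is home when its sleeve touches this face, its origin 7 mm before it along x. The second post is 45 mm beyond the face.
- reagent: Bystander: closed reagent bottle with a blue cap, radius 28 mm, 130 mm tall, loose; origin under its centre.
- beaker: Bystander: glass beaker, radius 35 mm, 85 mm tall, loose; origin under its centre.
- slidebox: Bystander: closed green slide box, 90 x 60 x 30 mm, loose; origin under its centre.
There are look-alikes about, which are no part of the job. Leave any green look-alike of the endrail alone.

How it is judged:
On the way:
1. the carrier presses lightly (over 1.5 N) against the stop (contact force between carrier and endstop above 1.5 N), for 0.1 s.
At the end, for the whole second after the job is handed in: The carrier hangs on the wire at the stop, its sleeve within 3.5 mm of the stop's face (origin at most 10.5 mm before the face along the wire and within 16 mm of the face's centre), upright within 0.2 rad, at rest (below 0.02 m/s and 0.4 rad/s), released (x of carrier in the frame of endstop between -0.0105 and 0 m and distance between carrier and endstop below 0.016 m and angle between carrier's own z axis and vertical below 0.2 rad and linear speed of carrier below 0.02 m/s and angular speed of carrier below 0.4 rad/s); the robot touches nothing.
It fails at once if the carrier was forced against the wire or the stop with more than 20 N (contact force between carrier and rail above 20 N or contact force between carrier and midwire above 20 N or contact force between carrier and endrail above 20 N).
It fails at once if the fingers or the arm struck the wire rail with more than 20 N (contact force between any of the fingers, the arm and rail above 20 N or contact force between any of the fingers, the arm and midwire above 20 N or contact force between any of the fingers, the arm and endrail above 20 N).
It fails at once if a bystander was moved by more than 20 mm (distance of any of reagent, beaker, slidebox from where it was at the start of the episode above 0.02 m).
It also fails if it takes over 72 s, if anything falls off the work surface, if the arm or the gripper's body presses on something with over 40 N, if the wrist force passes 120 N, or if a joint passes its speed limit or range.

## Working session

There is one attempt and no reset: what is moved stays moved. The work goes in short steps, Python scripts to look and compute and a shell command to move; the robot and the scene stay as the last step left them, time stands still between calls to the robot, and variables do not carry over. Pictures are saved under pics/ and viewed, at most 10 in all, crops included, and the job is handed in when it is done.

```bash
mkdir -p pics
cat > h.py <<'E'
import numpy as np, cv2
from bench import ctrl
from scipy.spatial.transform import Rotation as R
def cam(n):
    s=ctrl.get_state(); d=ctrl.get_image(n); K=np.array(d["K"])
    if n=="wrist":
        T=np.eye(4);T[:3,:3]=R.from_rotvec(s["tool_rot"]).as_matrix();T[:3,3]=s["position"]
        c2w=T@np.array(d["hand_eye"])
    else: c2w=np.linalg.inv(np.array(d["world_to_cam"]))
    return d["image"],K,c2w
def ray(K,c2w,u,v):
    d=c2w[:3,:3]@np.linalg.inv(K)@np.array([u,v,1.]); return c2w[:3,3],d/np.linalg.norm(d)
def onz(K,c,u,v,z):
    o,d=ray(K,c,u,v); return o+d*(z-o[2])/d[2]
def tri(a,b):
    (o1,d1),(o2,d2)=a,b
    A=np.c_[d1,-d2];t=np.linalg.lstsq(A,o2-o1,rcond=None)[0]
    p,q=o1+d1*t[0],o2+d2*t[1]; return (p+q)/2,np.linalg.norm(p-q)
E
python3 - <<'E'
from h import *
import pickle
D={}
for n in("scene","side","wrist"):
    D[n]=cam(n); cv2.imwrite(f"pics/{n}.png",D[n][0][:,:,::-1]); print(n,D[n][1].round(1).tolist(),D[n][2].round(3).tolist())
pickle.dump(D,open("D.pkl","wb")); s=ctrl.get_state();print(s)
ims=[cv2.resize(D[n][0],(400,300)) for n in D]+[np.zeros((300,400,3),np.uint8)]
E
```

```text
scene [[534.1, 0.0, 280.4], [0.0, 534.1, 218.9], [0.0, 0.0, 1.0]] [[-0.777, 0.493, -0.391, 1.006], [0.629, 0.623, -0.465, 0.485], [0.014, -0.607, -0.795, 1.111], [0.0, 0.0, 0.0, 1.0]]
side [[379.8, 0.0, 275.8], [0.0, 379.8, 205.8], [0.0, 0.0, 1.0]] [[0.904, -0.332, 0.268, 0.344], [-0.427, -0.716, 0.552, -0.499], [0.009, -0.614, -0.789, 0.703], [0.0, 0.0, 0.0, 1.0]]
wrist [[330.8, 0.0, 281.5], [0.0, 330.8, 209.9], [0.0, 0.0, 1.0]] [[0.283, -0.929, -0.239, 0.25], [-0.959, -0.275, -0.067, -0.604], [-0.003, 0.248, -0.969, 0.385], [0.0, 0.0, 0.0, 1.0]]
{'time': 0.15, 'joint_positions': array([ 1.29710876,  0.32165959, -0.07006536,  1.45138791,  0.0226231 ,
        1.37078716, -0.05687661]), 'qd': array([-0.00020129, -0.00135338,  0.00070759, -0.00424556, -0.00038241,
        0.00128896, -0.00108224]), 'joint_torque': array([-2.06866789e-04, -4.91794717e+01, -4.04703710e-01, -3.12877858e+01,
       -6.40163175e-02,  4.04981081e-02,  1.14378429e-04]), 'position': array([ 0.1843101 , -0.62289338,  0.22171159]), 'tool_rot': array([-3.10771134e+00, -4.50346122e-01,  5.03912489e-04]), 'ft_force': array([ 0.30581212, -0.26329423,  0.18734369]), 'torque': array([-0.00734571,  0.00900214, -0.04911164]), 'grip_force': 0.0, 'grip_width': 0.995841867665707}
```

View pics/scene.png

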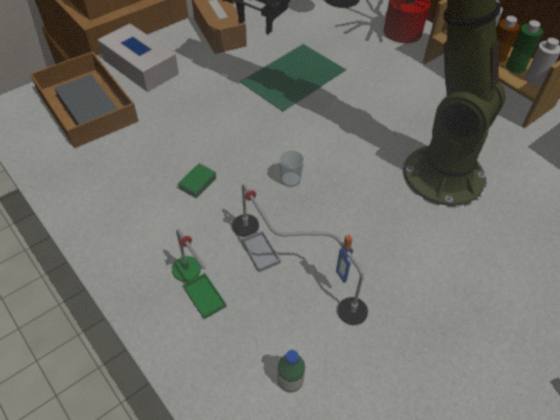

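View pics/side.png

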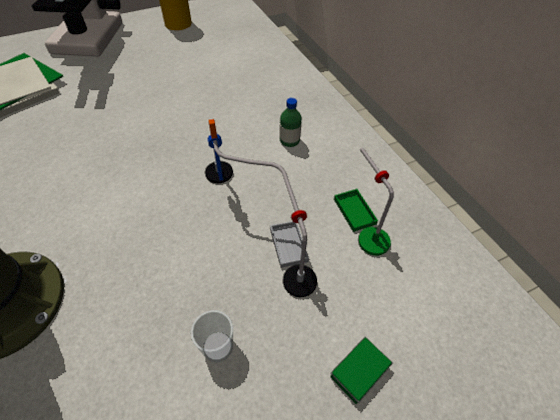

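Scene view: the carrier with its orange tab is at (347,243), the first post's foot at (352,311). There are two stop candidates:
- Red disc at (250,195), with a black foot (245,226) and a grey tray (260,251).
- Red disc at (185,240), on a green foot (187,268) with a green tray.

The first fits: it has a black foot and joins the carrier's wire. In the side view that is the disc at (299,216). I'll confirm with enlarged crops.

Run:
```python
from h import *
import pickle
D=pickle.load(open("D.pkl","rb"))
def crop(n,u,v,w,h,s):
    im=cv2.resize(D[n][0][v:v+h,u:u+w],None,fx=s,fy=s,interpolation=cv2.INTER_CUBIC)[:,:,::-1].copy()
    for x in range(u-u%20+20,u+w,20):
        cv2.line(im,((x-u)*s,0),((x-u)*s,6),(0,255,255),1);cv2.putText(im,str(x),((x-u)*s,16),0,.35,(0,0,0),1)
    for y in range(v-v%20+20,v+h,20):
        cv2.line(im,(0,(y-v)*s),(6,(y-v)*s),(0,255,255),1);cv2.putText(im,str(y),(8,(y-v)*s+4),0,.35,(0,0,0),1)
    return im
a=crop("scene",232,180,150,150,3);b=crop("side",202,110,116,190,3)
c=np.zeros((570,798,3),np.uint8);c[:450,:450]=a;c[:,450:]=b
cv2.imwrite("pics/crop.png",c)
for n in("scene","side"):
    im,K,T=D[n];hsv=cv2.cvtColor(im,cv2.COLOR_RGB2HSV)
    for nm,m in(("orange",cv2.inRange(hsv,(6,170,90),(18,255,255))),("red",cv2.inRange(hsv,(0,150,80),(4,255,255))|cv2.inRange(hsv,(174,150,80),(180,255,255))),("black",cv2.inRange(im,(0,0,0),(38,38,38))),("blue",cv2.inRange(hsv,(105,120,40),(125,255,255)))):
        k,_,st,ce=cv2.connectedComponentsWithStats(m)
        for i in range(1,k):
            if 15<st[i,4]<1500: print(n,nm,st[i].tolist(),ce[i].round(1),[onz(K,T,*ce[i],z)[:2].round(3).tolist() for z in(0,.17,.198)])
```

```text
scene red [390, 0, 8, 9, 36] [393.8   3.9] [[-0.526, -0.696], [-0.292, -0.515], [-0.253, -0.485]]
scene red [399, 0, 31, 34, 468] [416.2  11.6] [[-0.554, -0.608], [-0.316, -0.441], [-0.276, -0.413]]
scene black [237, 1, 6, 21, 65] [239.9  10.1] [[-0.038, -1.018], [0.122, -0.788], [0.148, -0.75]]
scene black [276, 0, 11, 11, 39] [281.7   5.5] [[-0.181, -0.947], [0.0, -0.728], [0.03, -0.692]]
scene black [502, 0, 27, 20, 186] [515.3   8.1] [[-0.871, -0.393], [-0.584, -0.258], [-0.537, -0.236]]
scene black [530, 0, 17, 17, 76] [538.6   6.6] [[-0.951, -0.344], [-0.652, -0.217], [-0.602, -0.196]]
scene black [540, 0, 20, 23, 94] [548.7   8.6] [[-0.97, -0.312], [-0.668, -0.19], [-0.618, -0.17]]
scene black [555, 5, 5, 12, 26] [557.7   9.9] [[-0.99, -0.286], [-0.684, -0.168], [-0.634, -0.149]]
scene black [266, 7, 12, 19, 49] [270.3  14. ] [[-0.112, -0.929], [0.059, -0.713], [0.087, -0.677]]
scene black [546, 24, 8, 9, 25] [549.4  27.5] [[-0.864, -0.238], [-0.578, -0.127], [-0.531, -0.109]]
scene black [496, 27, 7, 12, 42] [498.8  32.1] [[-0.692, -0.334], [-0.432, -0.209], [-0.39, -0.188]]

[... 1837 characters left out ...]
 [0.455, -0.034]]
side black [335, 198, 19, 33, 43] [343.8 213.8] [[0.716, -0.095], [0.626, -0.192], [0.611, -0.209]]
side black [362, 222, 15, 6, 25] [369.2 224.6] [[0.752, -0.145], [0.653, -0.231], [0.637, -0.245]]
side black [283, 264, 34, 33, 754] [299.7 281.5] [[0.544, -0.204], [0.496, -0.275], [0.488, -0.287]]
side black [331, 375, 26, 28, 69] [343.4 389. ] [[0.519, -0.414], [0.477, -0.435], [0.47, -0.438]]
side blue [287, 98, 10, 11, 91] [291.3 102.9] [[0.79, 0.324], [0.683, 0.125], [0.665, 0.092]]
side blue [208, 134, 14, 14, 95] [214.5 140.9] [[0.528, 0.263], [0.484, 0.079], [0.476, 0.048]]
side blue [215, 152, 8, 28, 93] [218.5 166.8] [[0.505, 0.168], [0.466, 0.007], [0.46, -0.02]]
```

View pics/crop.png

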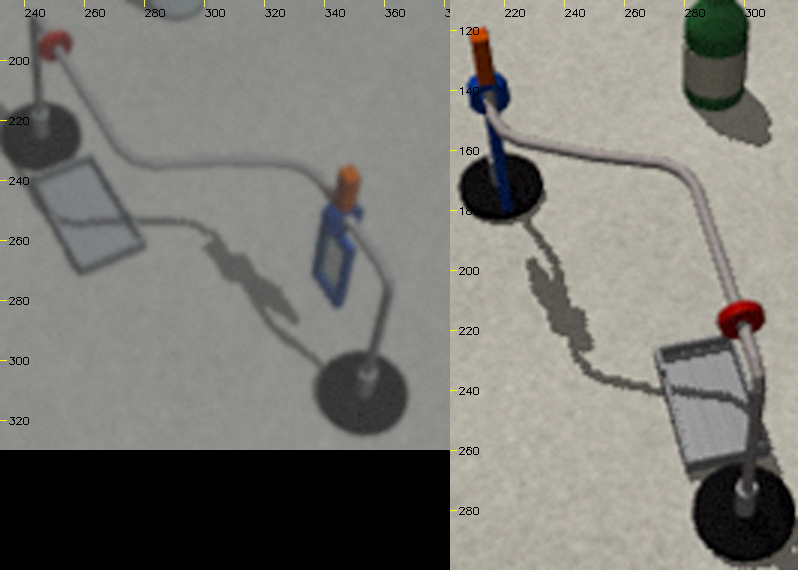

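The crop confirms it. The carrier's wire runs without a break to the red disc at scene (251,195) / side (299,216), above the grey tray and black foot. Next I'll turn the picked wire points into positions.

Run:
```python
from h import *
import pickle
D=pickle.load(open("D.pkl","rb"))
S=[(361.3,276),(356,263.3),(351,256),(342,242.3),(336,237.3),(329.7,234.7),(305.3,234.3),(278.7,234.7),(272.7,231),(268,225),(254.7,200.7),(251,195.3)]
Q=[(215.3,147.3),(220.3,154),(225.3,156.7),(252,161.7),(270.3,163.7),(278.7,166.7),(283.7,173.3),(295.3,206.7),(299,216.3),(304.3,236)]
for n,L in(("scene",S),("side",Q)):
    print(n)
    for p in L: print(p,onz(*D[n][1:],*p,.17)[:2].round(4))
print("feet",onz(*D["scene"][1:],352.7,310.7,0),onz(*D["scene"][1:],245.7,225.7,0),onz(*D["side"][1:],218.7,172.6,0))
r=lambda n,p:ray(*D[n][1:],*p)
tt=tri(r("scene",(232+348/3,180+170/3)),r("side",(202+31.5/3,110+31/3)));print("tabtop",tt)
print("tabbase",tri(r("scene",(232+349/3,180+205/3)),r("side",(202+37/3,110+80/3))))
print("stop",tri(r("scene",(251,195.3)),r("side",(299,216.3))))
```

```text
scene
(361.3, 276) [0.5054 0.153 ]
(356, 263.3) [0.4924 0.1238]
(351, 256) [0.488  0.1041]
(342, 242.3) [0.4788 0.0664]
(336, 237.3) [0.48   0.0487]
(329.7, 234.7) [0.486  0.0351]
(305.3, 234.3) [0.5269 0.0013]
(278.7, 234.7) [ 0.5728 -0.0337]
(272.7, 231) [ 0.5768 -0.0496]
(268, 225) [ 0.5748 -0.0687]
(254.7, 200.7) [ 0.5558 -0.1417]
(251, 195.3) [ 0.5528 -0.1596]
side
(215.3, 147.3) [0.4786 0.0602]
(220.3, 154) [0.4812 0.0379]
(225.3, 156.7) [0.4875 0.0267]
(252, 161.7) [ 0.5299 -0.008 ]
(270.3, 163.7) [ 0.5601 -0.0279]
(278.7, 166.7) [ 0.5715 -0.042 ]
(283.7, 173.3) [ 0.5726 -0.0616]
(295.3, 206.7) [ 0.5561 -0.1426]
(299, 216.3) [ 0.5523 -0.1642]
(304.3, 236) [ 0.5415 -0.2043]
feet [0.49627568 0.14787954 0.        ] [ 0.54351957 -0.20284328  0.        ] [0.49827191 0.14861415 0.        ]
tabtop (array([0.48684581, 0.08478263, 0.21766196]), np.float64(0.001326199787037685))
tabbase (array([0.48423098, 0.08752025, 0.17483824]), np.float64(0.005159468336270862))
stop (array([ 0.55242663, -0.16194238,  0.16742779]), np.float64(0.0020973031714494918))
```

```bash
cat >> h.py <<'E'
def st():
    s=ctrl.get_state(); M=R.from_rotvec(s["tool_rot"]).as_matrix(); return s,M
def yaw(M): return np.degrees(np.arctan2(M[1,1],M[0,1]))
def to(p,yw):
    "shift/turn in tool axes to reach TCP p, pointing down, tool y at world yaw yw (mod 180)"
    s,M=st(); y=np.radians(yw); b=np.array([np.cos(y),np.sin(y),0]); z=np.array([0,0,-1.])
    best=None
    for sg in(1,-1):
        T=np.c_[np.cross(sg*b,z),sg*b,z]; w=R.from_matrix(M.T@T).as_rotvec(degrees=True)
        if best is None or np.linalg.norm(w)<np.linalg.norm(best): best=w
    print("now",s["time"],s["position"].round(4),"yaw",yaw(M).round(2),"F",s["ft_force"].round(2),"| shift mm",(M.T@(np.array(p)-s["position"])*1000).round(1),"turn",best.round(2))
E
python3 -c "
from h import *
to((.55,-.2,.30),-11);to((.486,.086,.30),-11);print(st()[0]['joint_positions'])"
```

```text
now 0.15 [ 0.1843 -0.6229  0.2217] yaw -73.51 F [ 0.31 -0.26  0.19] | shift mm [ 470.7 -301.8  -77.9] turn [-8.000e-02 -4.000e-02 -6.251e+01]
now 0.15 [ 0.1843 -0.6229  0.2217] yaw -73.51 F [ 0.31 -0.26  0.19] | shift mm [ 490.5 -594.2  -77.5] turn [-8.000e-02 -4.000e-02 -6.251e+01]
[ 1.29710876  0.32165959 -0.07006536  1.45138791  0.0226231   1.37078716
 -0.05687661]
```

```bash
python3 -m handwheel '[{"x":0.03,"y":-0.02,"z":-0.01,"wz":-5},{"x":0.06,"y":-0.04,"z":-0.03,"wz":-10},{"x":0.095,"y":-0.06,"z":-0.05,"wz":-15},{"x":0.13,"y":-0.08,"z":-0.07,"wz":-20},{"x":0.165,"y":-0.10,"z":-0.078,"wz":-25},{"x":0.20,"y":-0.12,"z":-0.078,"wz":-30},{"x":0.235,"y":-0.14,"z":-0.078,"wz":-34},{"x":0.27,"y":-0.16,"z":-0.078,"wz":-38},{"x":0.305,"y":-0.18,"z":-0.078,"wz":-42},{"x":0.34,"y":-0.20,"z":-0.078,"wz":-46}]' 0.06 ; python3 -c "
from h import *
to((.55,-.2,.30),-11);to((.486,.086,.30),-11);print(st()[0]['joint_positions'])"
```

```text
now 0.15 [ 0.1843 -0.6229  0.2217] yaw -73.51 F [ 0.31 -0.26  0.19] | shift mm [ 470.7 -301.8  -77.9] turn [-8.000e-02 -4.000e-02 -6.251e+01]
now 0.15 [ 0.1843 -0.6229  0.2217] yaw -73.51 F [ 0.31 -0.26  0.19] | shift mm [ 490.5 -594.2  -77.5] turn [-8.000e-02 -4.000e-02 -6.251e+01]
[ 1.29710876  0.32165959 -0.07006536  1.45138791  0.0226231   1.37078716
 -0.05687661]invalid input at $[0]: expected keys x, y, z, wx, wy, wz
```

```bash
python3 -m handwheel '[{"x":0.03,"y":-0.02,"z":-0.01,"wx":0,"wy":0,"wz":-5},{"x":0.06,"y":-0.04,"z":-0.03,"wx":0,"wy":0,"wz":-10},{"x":0.095,"y":-0.06,"z":-0.05,"wx":0,"wy":0,"wz":-15},{"x":0.13,"y":-0.08,"z":-0.07,"wx":0,"wy":0,"wz":-20},{"x":0.165,"y":-0.10,"z":-0.078,"wx":0,"wy":0,"wz":-25},{"x":0.20,"y":-0.12,"z":-0.078,"wx":0,"wy":0,"wz":-30},{"x":0.235,"y":-0.14,"z":-0.078,"wx":0,"wy":0,"wz":-34},{"x":0.27,"y":-0.16,"z":-0.078,"wx":0,"wy":0,"wz":-38},{"x":0.305,"y":-0.18,"z":-0.078,"wx":0,"wy":0,"wz":-42},{"x":0.34,"y":-0.20,"z":-0.078,"wx":0,"wy":0,"wz":-46}]' 0.06 ; python3 -c "
from h import *
to((.55,-.2,.30),-11);to((.486,.086,.30),-11);print(st()[0]['joint_positions'])"
```

```text
time: 0.98
position: [0.4548, -0.3331, 0.3006]
tool_rot: [2.683, 1.634, -0.0]
ft_force: [1.9, 0.3, 0.5]
grip_width: 0.693
grip_force: 0.0
now 0.9833 [ 0.4548 -0.3331  0.3006] yaw -27.3 F [1.9  0.31 0.52] | shift mm [161.9  23.6   0.5] turn [ 1.00e-02  2.00e-02 -1.63e+01]
now 0.9833 [ 0.4548 -0.3331  0.3006] yaw -27.3 F [1.9  0.31 0.52] | shift mm [ 386.7 -164.5    0.4] turn [ 1.00e-02  2.00e-02 -1.63e+01]
[ 0.94818464  0.1314755  -0.40272186  1.53464985  0.05184598  1.485838
  0.06769865]
```

```bash
python3 -m handwheel '[{"x":0.04,"y":-0.012,"z":0,"wx":0,"wy":0,"wz":-2},{"x":0.08,"y":-0.028,"z":0,"wx":0,"wy":0,"wz":-4},{"x":0.118,"y":-0.044,"z":0,"wx":0,"wy":0,"wz":-6},{"x":0.156,"y":-0.06,"z":0,"wx":0,"wy":0,"wz":-8},{"x":0.194,"y":-0.077,"z":0,"wx":0,"wy":0,"wz":-10},{"x":0.232,"y":-0.094,"z":0,"wx":0,"wy":0,"wz":-12},{"x":0.27,"y":-0.111,"z":0,"wx":0,"wy":0,"wz":-14},{"x":0.308,"y":-0.128,"z":0,"wx":0,"wy":0,"wz":-16.3},{"x":0.346,"y":-0.145,"z":0,"wx":0,"wy":0,"wz":-16.3},{"x":0.375,"y":-0.158,"z":0,"wx":0,"wy":0,"wz":-16.3}]'; python3 -m handwheel '[{"x":0.005,"y":0,"z":0,"wx":0,"wy":0,"wz":0},{"x":0.005,"y":0,"z":0,"wx":0,"wy":0,"wz":0},{"x":0.005,"y":0,"z":0,"wx":0,"wy":0,"wz":0}]' >/dev/null;python3 - <<'E'
from h import *
import pickle
to((.486,.086,.30),-11);print(st()[0]['joint_positions'])
d=cam("wrist");pickle.dump(d,open("w1.pkl","wb"));cv2.imwrite("pics/w1.png",d[0][:,:,::-1])
E
```

```text
time: 1.82
position: [0.4861, 0.0745, 0.3007]
tool_rot: [2.425, 1.997, 0.001]
ft_force: [0.7, -0.3, 0.4]
grip_width: 0.686
grip_force: 0.0
now 2.0667 [0.4877 0.0746 0.3003] yaw -11.21 F [-0.29 -0.42  0.53] | shift mm [10.9 -3.9  0.3] turn [-0.02  0.06 -0.21]
[ 0.59746407 -0.01944877 -0.78290162  1.67907621 -0.01295645  1.47702684
 -0.37983074]
```

View pics/w1.png

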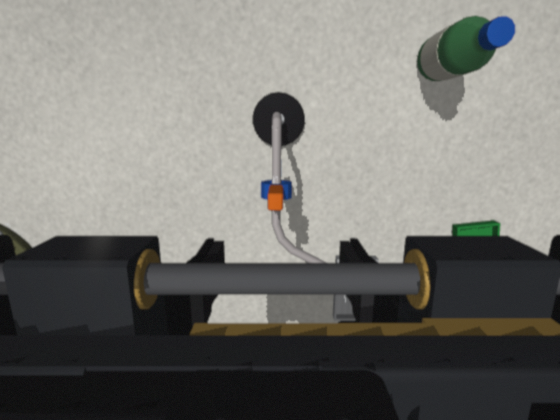

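The wrist view shows the tab at (275,197), the sleeve at (276,189) and the post foot at (278,119). The wire runs nearly vertically in the image and bends off at about (278,230). I'll measure these.

Run:
```python
from h import *
import pickle
im,K,T=pickle.load(open("w1.pkl","rb"));hsv=cv2.cvtColor(im,cv2.COLOR_RGB2HSV)
o=cv2.inRange(hsv,(4,170,90),(18,255,255))
for v in range(180,214,2):
    x=np.where(o[v])[0]
    if len(x): print(v,x.min(),x.max(),onz(K,T,(x.min()+x.max())/2,v,.218)[:2].round(4),im[v,275])
# wire centre columns rows 112..240: deviation
sat=hsv[:,:,1].astype(int)
print("wire")
for v in list(range(124,180,8))+list(range(212,236,4)):
    g=cv2.GaussianBlur(im,(3,3),0)[v,255:320].astype(int).sum(1)//3; print(v,g[5:50].tolist())
print("foot",onz(K,T,278,119,0),"posttop",onz(K,T,277,117,.17))
```

```text
186 271 280 [0.4881 0.0983] [113  58  26]
188 270 281 [0.4877 0.0968] [115  57  17]
190 270 281 [0.4874 0.0953] [116  58  19]
192 269 281 [0.4868 0.0939] [126  62  20]
194 269 282 [0.4868 0.0923] [183  90  30]
196 268 282 [0.4861 0.0908] [201  99  33]
198 268 282 [0.4858 0.0893] [200 100  31]
200 268 281 [0.4852 0.0879] [200 100  32]
202 269 281 [0.4852 0.0863] [200  99  32]
204 269 281 [0.4849 0.0848] [199  99  30]
206 269 281 [0.4846 0.0832] [199 100  32]
208 269 281 [0.4843 0.0817] [194  96  30]
wire
124 [34, 34, 34, 34, 34, 34, 34, 34, 33, 33, 41, 67, 106, 138, 154, 159, 158, 152, 141, 125, 101, 74, 51, 36, 28, 27, 30, 33, 33, 32, 33, 33, 33, 33, 33, 33, 33, 33, 33, 32, 32, 32, 36, 54, 95]
132 [34, 34, 34, 34, 35, 34, 34, 34, 34, 34, 43, 73, 113, 141, 155, 160, 160, 153, 140, 122, 95, 61, 36, 26, 23, 23, 24, 27, 30, 33, 33, 33, 32, 32, 32, 32, 32, 32, 31, 34, 47, 71, 102, 132, 159]
140 [156, 127, 94, 67, 48, 38, 35, 33, 33, 34, 43, 73, 113, 142, 155, 160, 159, 152, 139, 121, 94, 62, 37, 26, 24, 23, 24, 26, 29, 31, 32, 33, 37, 48, 65, 84, 99, 111, 128, 153, 175, 185, 188, 189, 190
[... 1681 characters left out ...]
2, 158, 161, 157, 147, 135, 126, 135, 159, 177, 185, 187, 189, 189, 181, 158, 131, 115, 110, 109, 109, 109, 110, 110, 111, 112, 112, 111, 110, 109, 108, 109]
228 [187, 184, 183, 183, 184, 186, 186, 185, 183, 183, 183, 181, 170, 155, 150, 155, 159, 158, 151, 139, 128, 130, 151, 173, 183, 184, 184, 182, 169, 147, 127, 116, 112, 111, 111, 110, 109, 109, 109, 109, 108, 108, 108, 109, 110]
232 [184, 183, 181, 180, 181, 182, 184, 185, 186, 186, 187, 186, 183, 173, 159, 150, 152, 157, 159, 155, 146, 133, 126, 137, 161, 180, 186, 188, 189, 188, 184, 178, 173, 169, 160, 141, 121, 112, 110, 111, 111, 111, 110, 109, 112]
foot [0.49768913 0.14995813 0.        ] posttop [0.49859453 0.14825981 0.17      ]
```

Run:
```python
from h import *
import pickle
im,K,T=pickle.load(open("w1.pkl","rb"))
P=[onz(K,T,u,v,.17)[:2] for u,v in((275.6,124),(275.6,172),(275.3,216),(275.5,224),(277,228),(278,232))]
for p in P: print(p.round(4))
d=P[2]-P[0];a=np.degrees(np.arctan2(d[1],d[0]));print("yaw leg1",a)
to((.4850,.0869,.186),a+90)
```

```text
[0.4963 0.1428]
[0.488  0.1024]
[0.4796 0.0627]
[0.4783 0.0551]
[0.4789 0.0511]
[0.479  0.0471]
yaw leg1 -101.72024748070822
now 2.1167 [0.4878 0.0736 0.3002] yaw -11.34 F [-0.32 -0.87  0.08] | shift mm [ 12.6  -5.3 114.2] turn [-0.03  0.06  0.38]
```

```bash
python3 -m handwheel '[{"x":0.012,"y":-0.005,"z":0.02,"wx":0,"wy":0,"wz":0.4},{"x":0.012,"y":-0.005,"z":0.04,"wx":0,"wy":0,"wz":0.4},{"x":0.012,"y":-0.005,"z":0.06,"wx":0,"wy":0,"wz":0.4},{"x":0.012,"y":-0.005,"z":0.07,"wx":0,"wy":0,"wz":0.4},{"x":0.012,"y":-0.005,"z":0.07,"wx":0,"wy":0,"wz":0.4},{"x":0.012,"y":-0.005,"z":0.07,"wx":0,"wy":0,"wz":0.4}]' 0.05; python3 -c "
from h import *
to((.4850,.0869,.186),-11.7)"
```

```text
time: 2.62
position: [0.4853, 0.0869, 0.2305]
tool_rot: [-2.437, -1.982, 0.001]
ft_force: [0.2, -0.2, -0.5]
grip_width: 0.58
grip_force: 0.0
now 2.6167 [0.4853 0.0869 0.2305] yaw -11.74 F [ 0.16 -0.19 -0.46] | shift mm [-0.  -0.3 44.5] turn [-0.04  0.01 -0.04]
```

```bash
python3 -m handwheel '[{"x":0,"y":0,"z":0.02,"wx":0,"wy":0,"wz":0},{"x":0,"y":0,"z":0.035,"wx":0,"wy":0,"wz":0},{"x":0,"y":0,"z":0.044,"wx":0,"wy":0,"wz":0},{"x":0,"y":0,"z":0.044,"wx":0,"wy":0,"wz":0},{"x":0,"y":0,"z":0.044,"wx":0,"wy":0,"wz":0}]' 0.05; python3 -m handwheel '[{"x":0,"y":0,"z":0,"wx":0,"wy":0,"wz":0},{"x":0,"y":0,"z":0,"wx":0,"wy":0,"wz":0},{"x":0,"y":0,"z":0,"wx":0,"wy":0,"wz":0},{"x":0,"y":0,"z":0,"wx":0,"wy":0,"wz":0},{"x":0,"y":0,"z":0,"wx":0,"wy":0,"wz":0},{"x":0,"y":0,"z":0,"wx":0,"wy":0,"wz":0},{"x":0,"y":0,"z":0,"wx":0,"wy":0,"wz":0},{"x":0,"y":0,"z":0,"wx":0,"wy":0,"wz":0}]' 0.0 8
```

```text
time: 3.03
position: [0.4857, 0.088, 0.1873]
tool_rot: [2.435, 1.985, 0.001]
ft_force: [0.5, -0.4, 0.9]
grip_width: 0.574
grip_force: 0.0
time: 3.7
position: [0.4852, 0.0883, 0.1866]
tool_rot: [2.435, 1.985, -0.0]
ft_force: [0.5, 0.5, 0.2]
grip_width: 0.137
grip_force: 8.0
```

Gripped (opening 12 mm). Next: firm up, raise about 4 mm to centre the bore, and read the force bias.

```bash
python3 -m handwheel '[{"x":0,"y":0,"z":0,"wx":0,"wy":0,"wz":0},{"x":0,"y":0,"z":0,"wx":0,"wy":0,"wz":0},{"x":0,"y":0,"z":0,"wx":0,"wy":0,"wz":0},{"x":0,"y":0,"z":0,"wx":0,"wy":0,"wz":0}]' 0.0 60; python3 -m handwheel '[{"x":0,"y":0,"z":-0.001,"wx":0,"wy":0,"wz":0},{"x":0,"y":0,"z":-0.002,"wx":0,"wy":0,"wz":0},{"x":0,"y":0,"z":-0.003,"wx":0,"wy":0,"wz":0},{"x":0,"y":0,"z":-0.004,"wx":0,"wy":0,"wz":0},{"x":0,"y":0,"z":-0.004,"wx":0,"wy":0,"wz":0},{"x":0,"y":0,"z":-0.004,"wx":0,"wy":0,"wz":0}]';python3 - <<'E'
from h import *
import pickle
to((.4796,.0627,.19),-11.7)
d=cam("wrist");pickle.dump(d,open("w2.pkl","wb"))
e=cam("side");f=cam("scene");pickle.dump((e,f),open("w2b.pkl","wb"))
c=np.zeros((560,800,3),np.uint8)
c[:315,:420]=cv2.resize(d[0],(420,315))
c[:560,420:]=cv2.resize(e[0][100:240,200:295],(380,560),interpolation=cv2.INTER_CUBIC)
c[320:560,:420]=cv2.resize(f[0][200:280,250:390],(420,240),interpolation=cv2.INTER_CUBIC)
cv2.imwrite("pics/w2.png",c[:,:,::-1])
E
```

```text
time: 4.03
position: [0.4852, 0.0882, 0.1866]
tool_rot: [2.435, 1.985, 0.0]
ft_force: [0.9, 0.8, 1.7]
grip_width: 0.136
grip_force: 60.0
time: 4.53
position: [0.4852, 0.0882, 0.1906]
tool_rot: [2.435, 1.985, -0.0]
ft_force: [0.7, -0.1, -0.8]
grip_width: 0.13
grip_force: 60.0
now 4.5333 [0.4852 0.0882 0.1906] yaw -11.61 F [ 0.73 -0.14 -0.8 ] | shift mm [-26.1  -0.4   0.6] turn [0.   0.01 0.09]
```

View pics/w2.png

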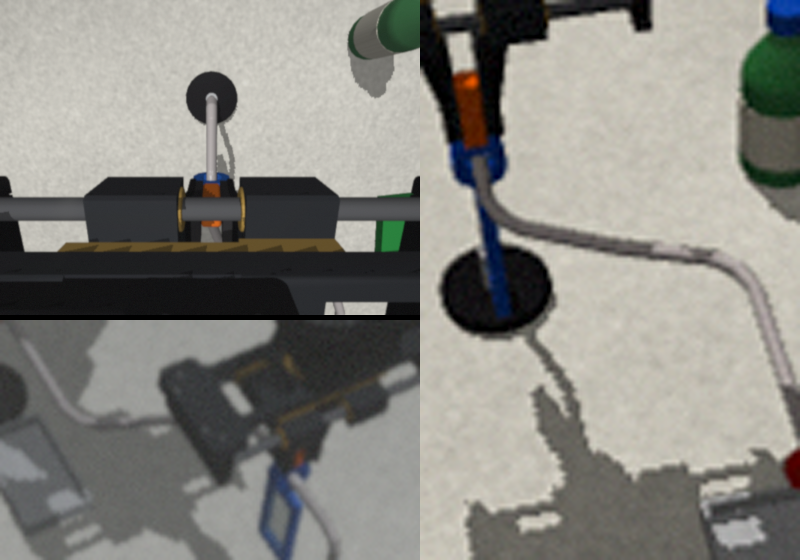

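The carrier is held and lifted clear of the wire, with no side force. I'll use its known position to correct both cameras' bias, then re-estimate the wire.

Run:
```python
from h import *
import pickle
D=pickle.load(open("D.pkl","rb"))
def proj(n,p):
    _,K,T=D[n];q=np.linalg.inv(T)@np.r_[p,1];u=K@q[:3];return u[:2]/u[2]
m={"scene":[((.4852,.0873,.218),(348,236)),((.4977,.149,0),(352.7,310.7))],"side":[((.4852,.0873,.218),(212.3,120.2)),((.4977,.149,0),(218.7,172.6))]}
def cent(n,guess):  # orange centroid of tab vs tab middle
    im=D[n][0];h=cv2.cvtColor(im,cv2.COLOR_RGB2HSV);k=cv2.inRange(h,(4,140,60),(18,255,255));u,v=guess
    ys,xs=np.where(k[v-15:v+15,u-12:u+12]);return xs.mean()+u-12,ys.mean()+v-15,len(xs)
B={}
for n,g in(("scene",(348,243)),("side",(213,128))):
    for p,q in m[n]: print(n,"resid",(np.array(q)-proj(n,p)).round(1))
    c=cent(n,g);B[n]=np.array(c[:2])-proj(n,(.4852,.0873,.198));print(n,"tab",c,B[n].round(2))
S=[(356,263.3),(342,242.3),(336,237.3),(329.7,234.7),(305.3,234.3),(278.7,234.7),(272.7,231),(268,225),(254.7,200.7),(251,195.3)]
Q=[(215.3,147.3),(220.3,154),(225.3,156.7),(252,161.7),(270.3,163.7),(278.7,166.7),(283.7,173.3),(295.3,206.7),(299,216.3),(304.3,236)]
for n,L in(("scene",S),("side",Q)):
    print(n)
    for p in L: print(p,onz(*D[n][1:],*(np.array(p)-B[n]),.17)[:2].round(4))
```

```text
scene resid [-1.1 -1. ]
scene resid [ 0.1 -0.7]
scene tab (np.float64(348.2857142857143), np.float64(238.0952380952381), 21) [ 0.27 -4.52]
side resid [1.4 0.6]
side resid [0.3 0. ]
side tab (np.float64(212.3578947368421), np.float64(127.8736842105263), 95) [0.18 0.37]
scene
(356, 263.3) [0.5006 0.1315]
(342, 242.3) [0.4873 0.0747]
(336, 237.3) [0.4885 0.0571]
(329.7, 234.7) [0.4946 0.0436]
(305.3, 234.3) [0.5352 0.0101]
(278.7, 234.7) [ 0.5808 -0.0248]
(272.7, 231) [ 0.5848 -0.0405]
(268, 225) [ 0.5828 -0.0594]
(254.7, 200.7) [ 0.5643 -0.1315]
(251, 195.3) [ 0.5613 -0.1493]
side
(215.3, 147.3) [0.4787 0.0613]
(220.3, 154) [0.4812 0.0391]
(225.3, 156.7) [0.4875 0.0278]
(252, 161.7) [ 0.53   -0.0069]
(270.3, 163.7) [ 0.5602 -0.0268]
(278.7, 166.7) [ 0.5716 -0.041 ]
(283.7, 173.3) [ 0.5728 -0.0606]
(295.3, 206.7) [ 0.5562 -0.1417]
(299, 216.3) [ 0.5524 -0.1633]
(304.3, 236) [ 0.5416 -0.2035]
```

```bash
cat > s.py <<'E'
from h import *
import sys
P=np.array([[.4977,.149],[.4788,.057],[.4811,.0422],[.4887,.0294],[.5285,-.0034],[.5666,-.0313],[.5745,-.044],[.5765,-.0579],[.5535,-.158]])
seg=np.diff(P,axis=0);L=np.linalg.norm(seg,axis=1);C=np.r_[0,np.cumsum(L)]
def at(s):
    i=min(max(np.searchsorted(C,s)-1,0),len(L)-1);return P[i]+seg[i]/L[i]*(s-C[i])
def tang(s):
    d=at(s+10e-3)-at(s-10e-3);return np.degrees(np.arctan2(d[1],d[0]))
s,M=st();p=s["position"];g=np.linspace(0,C[-1],2000);Q=np.array([at(x) for x in g]);i=np.argmin(np.linalg.norm(Q-p[:2],axis=1));s0=g[i]
y=yaw(M);F=M.T@(s["ft_force"]-[.7,-.1,-.8]);
e=M.T@np.r_[p[:2]-Q[i],0]
print("t",s["time"].round(2),"pos",p.round(4),"s",(s0*1000).round(1),"of",(C[-1]*1000).round(1),"left-off",(e[1]*1000).round(1),"wireyaw",round(tang(s0),1),"carrier",round(y-90,1),"F fwd/left/up",(-F[0]).round(1),F[1].round(1),(-F[2]).round(1),"torque",s["torque"].round(2),"w",round(s["grip_width"],3))
for d in map(float,sys.argv[1:]):
    q=M.T@np.r_[at(s0+d/1000)-p[:2],0]*1000; print("  +",d,"x",q[0].round(1),"y",q[1].round(1),"wz",round(-(tang(s0+d/1000)-(y-90)),1))
E
python3 -m handwheel '[{"x":-0.001,"y":0,"z":0,"wx":0,"wy":0,"wz":0},{"x":-0.003,"y":0,"z":0,"wx":0,"wy":0,"wz":0},{"x":-0.006,"y":0,"z":0,"wx":0,"wy":0,"wz":0},{"x":-0.009,"y":0,"z":0,"wx":0,"wy":0,"wz":0},{"x":-0.012,"y":0,"z":0,"wx":0,"wy":0,"wz":0},{"x":-0.015,"y":0,"z":0,"wx":0,"wy":0,"wz":0},{"x":-0.018,"y":0,"z":0,"wx":0,"wy":0,"wz":0},{"x":-0.020,"y":0,"z":0,"wx":0,"wy":0,"wz":0},{"x":-0.021,"y":0,"z":0,"wx":0,"wy":0,"wz":0},{"x":-0.021,"y":0,"z":0,"wx":0,"wy":0,"wz":0}]' >/dev/null; python3 s.py 5 10 15 20 25 30
```

```text
Traceback (most recent call last):
  File "s.py", line 12, in <module>
    print("t",s["time"].round(2),"pos",p.round(4),"s",(s0*1000).round(1),"of",(C[-1]*1000).round(1),"left-off",(e[1]*1000).round(1),"wireyaw",round(tang(s0),1),"carrier",round(y-90,1),"F fwd/left/up",(-F[0]).round(1),F[1].round(1),(-F[2]).round(1),"torque",s["torque"].round(2),"w",round(s["grip_width"],3))
              ^^^^^^^^^^^^^^^
AttributeError: 'float' object has no attribute 'round'
```

```bash
sed -i 's/s\["time"\].round(2)/round(s["time"],2)/' s.py; python3 s.py 5 10 15 20 25 30
```

```text
t 5.52 pos [0.481  0.0673 0.1905] s 83.5 of 354.3 left-off 0.0 wireyaw -101.6 carrier -101.6 F fwd/left/up 0.3 0.4 0.3 torque [-0.   -0.03 -0.  ] w 0.134
  + 5.0 x -5.1 y -0.0 wz -4.6
  + 10.0 x -10.1 y -0.0 wz -9.8
  + 15.0 x -14.8 y 1.6 wz -14.9
  + 20.0 x -19.5 y 3.3 wz -25.0
  + 25.0 x -24.2 y 5.1 wz -30.9
  + 30.0 x -27.9 y 8.3 wz -36.5
```

```bash
python3 -m handwheel '[{"x":-0.0015,"y":0,"z":0,"wx":0,"wy":0,"wz":-1},{"x":-0.003,"y":0,"z":0,"wx":0,"wy":0,"wz":-2},{"x":-0.005,"y":0,"z":0,"wx":0,"wy":0,"wz":-4},{"x":-0.007,"y":0,"z":0,"wx":0,"wy":0,"wz":-6},{"x":-0.009,"y":0,"z":0,"wx":0,"wy":0,"wz":-8},{"x":-0.011,"y":0.0003,"z":0,"wx":0,"wy":0,"wz":-10},{"x":-0.013,"y":0.001,"z":0,"wx":0,"wy":0,"wz":-12},{"x":-0.015,"y":0.0017,"z":0,"wx":0,"wy":0,"wz":-15},{"x":-0.015,"y":0.0017,"z":0,"wx":0,"wy":0,"wz":-15}]' >/dev/null; python3 s.py 5 10 15 20
```

```text
t 6.27 pos [0.4796 0.0521 0.1905] s 98.9 of 354.3 left-off 0.1 wireyaw -86.3 carrier -86.5 F fwd/left/up -0.1 -0.7 -1.1 torque [-0.02 -0.15  0.03] w 0.129
  + 5.0 x -5.0 y 0.4 wz -10.7
  + 10.0 x -10.0 y 0.8 wz -16.3
  + 15.0 x -14.5 y 3.1 wz -21.9
  + 20.0 x -18.9 y 5.4 wz -32.2
```

```bash
python3 -m handwheel '[{"x":-0.0015,"y":0,"z":0,"wx":0,"wy":0,"wz":-3},{"x":-0.003,"y":0.0002,"z":0,"wx":0,"wy":0,"wz":-6},{"x":-0.005,"y":0.0004,"z":0,"wx":0,"wy":0,"wz":-10},{"x":-0.007,"y":0.0006,"z":0,"wx":0,"wy":0,"wz":-13},{"x":-0.009,"y":0.0008,"z":0,"wx":0,"wy":0,"wz":-15},{"x":-0.010,"y":0.001,"z":0,"wx":0,"wy":0,"wz":-16},{"x":-0.010,"y":0.001,"z":0,"wx":0,"wy":0,"wz":-16}]' >/dev/null; python3 s.py 5 10 15 20
```

```text
t 6.85 pos [0.4812 0.0426 0.1905] s 108.5 of 354.3 left-off 0.2 wireyaw -70.7 carrier -70.6 F fwd/left/up -0.8 -0.2 -0.7 torque [-0.03 -0.06 -0.  ] w 0.133
  + 5.0 x -4.8 y 0.7 wz -5.5
  + 10.0 x -9.7 y 1.6 wz -15.5
  + 15.0 x -14.6 y 2.6 wz -20.9
  + 20.0 x -18.9 y 5.1 wz -25.9
```

```bash
python3 -m handwheel '[{"x":-0.0015,"y":0.0002,"z":0,"wx":0,"wy":0,"wz":-2},{"x":-0.003,"y":0.0004,"z":0,"wx":0,"wy":0,"wz":-4},{"x":-0.005,"y":0.0007,"z":0,"wx":0,"wy":0,"wz":-7},{"x":-0.007,"y":0.0011,"z":0,"wx":0,"wy":0,"wz":-11},{"x":-0.009,"y":0.0015,"z":0,"wx":0,"wy":0,"wz":-14},{"x":-0.011,"y":0.0019,"z":0,"wx":0,"wy":0,"wz":-17},{"x":-0.0125,"y":0.0022,"z":0,"wx":0,"wy":0,"wz":-19},{"x":-0.0125,"y":0.0022,"z":0,"wx":0,"wy":0,"wz":-19}]' >/dev/null; python3 s.py 5 10 15 20
```

```text
t 7.52 pos [0.4875 0.0315 0.1905] s 121.4 of 354.3 left-off 0.1 wireyaw -51.8 carrier -51.6 F fwd/left/up -0.2 -0.4 -0.1 torque [ 0.   -0.14 -0.05] w 0.132
  + 5.0 x -5.0 y 0.2 wz -4.9
  + 10.0 x -9.8 y 1.2 wz -9.8
  + 15.0 x -14.7 y 2.3 wz -12.1
  + 20.0 x -19.6 y 3.3 wz -12.1
```

```bash
python3 -m handwheel '[{"x":-0.0015,"y":0,"z":0,"wx":0,"wy":0,"wz":-2},{"x":-0.003,"y":0.0001,"z":0,"wx":0,"wy":0,"wz":-4},{"x":-0.005,"y":0.0002,"z":0,"wx":0,"wy":0,"wz":-6},{"x":-0.007,"y":0.0006,"z":0,"wx":0,"wy":0,"wz":-8},{"x":-0.009,"y":0.001,"z":0,"wx":0,"wy":0,"wz":-10},{"x":-0.011,"y":0.0014,"z":0,"wx":0,"wy":0,"wz":-11},{"x":-0.013,"y":0.0019,"z":0,"wx":0,"wy":0,"wz":-12},{"x":-0.015,"y":0.0023,"z":0,"wx":0,"wy":0,"wz":-12},{"x":-0.015,"y":0.0023,"z":0,"wx":0,"wy":0,"wz":-12}]' >/dev/null; python3 s.py 5 ; python3 -m handwheel '[{"x":0,"y":0.0005,"z":0,"wx":0,"wy":0,"wz":0},{"x":0,"y":0.001,"z":0,"wx":0,"wy":0,"wz":0},{"x":0,"y":0.0015,"z":0,"wx":0,"wy":0,"wz":0},{"x":0,"y":0.0015,"z":0,"wx":0,"wy":0,"wz":0},{"x":0,"y":0.0015,"z":0,"wx":0,"wy":0,"wz":0}]' >/dev/null; python3 s.py; python3 -m handwheel '[{"x":0,"y":-0.0005,"z":0,"wx":0,"wy":0,"wz":0},{"x":0,"y":-0.001,"z":0,"wx":0,"wy":0,"wz":0},{"x":0,"y":-0.002,"z":0,"wx":0,"wy":0,"wz":0},{"x":0,"y":-0.003,"z":0,"wx":0,"wy":0,"wz":0},{"x":0,"y":-0.003,"z":0,"wx":0,"wy":0,"wz":0},{"x":0,"y":-0.003,"z":0,"wx":0,"wy":0,"wz":0}]' >/dev/null; python3 s.py
```

```text
t 8.27 pos [0.4988 0.021  0.1905] s 137.0 of 354.3 left-off -0.0 wireyaw -39.5 carrier -39.7 F fwd/left/up -0.5 -0.7 -0.3 torque [-0.02 -0.16  0.05] w 0.135
  + 5.0 x -5.1 y 0.1 wz -0.2
t 8.68 pos [0.4995 0.0226 0.1905] s 136.5 of 354.3 left-off 1.6 wireyaw -39.5 carrier -39.6 F fwd/left/up -0.5 -0.7 -0.9 torque [ 0.01 -0.13 -0.01] w 0.13
t 9.18 pos [0.4975 0.02   0.1905] s 136.6 of 354.3 left-off -1.6 wireyaw -39.5 carrier -39.6 F fwd/left/up -0.4 -0.1 -0.7 torque [ 0.02 -0.13  0.  ] w 0.128
```

```bash
python3 -m handwheel '[{"x":0,"y":-0.0005,"z":0,"wx":0,"wy":0,"wz":0},{"x":0,"y":-0.001,"z":0,"wx":0,"wy":0,"wz":0},{"x":0,"y":-0.0015,"z":0,"wx":0,"wy":0,"wz":0},{"x":0,"y":-0.0015,"z":0,"wx":0,"wy":0,"wz":0},{"x":0,"y":-0.0015,"z":0,"wx":0,"wy":0,"wz":0}]' >/dev/null; python3 s.py; python3 -m handwheel '[{"x":0,"y":0.001,"z":0,"wx":0,"wy":0,"wz":0},{"x":0,"y":0.003,"z":0,"wx":0,"wy":0,"wz":0},{"x":0,"y":0.005,"z":0,"wx":0,"wy":0,"wz":0},{"x":0,"y":0.0055,"z":0,"wx":0,"wy":0,"wz":0},{"x":0,"y":0.006,"z":0,"wx":0,"wy":0,"wz":0},{"x":0,"y":0.006,"z":0,"wx":0,"wy":0,"wz":0}]' >/dev/null; python3 s.py
```

```text
t 9.6 pos [0.4966 0.019  0.1905] s 136.5 of 354.3 left-off -3.0 wireyaw -39.5 carrier -39.6 F fwd/left/up -1.6 -0.9 -0.6 torque [-0.   -0.18 -0.02] w 0.129
t 10.1 pos [0.5003 0.0235 0.1905] s 136.5 of 354.3 left-off 2.8 wireyaw -39.5 carrier -39.6 F fwd/left/up -1.1 -1.9 0.4 torque [-0.2   0.   -0.02] w 0.134
```

Light contact at +2.8 mm to the left and none at −3 mm, so the wire lies about 1 mm right of plan here. Carry on with that offset.

```bash
python3 -m handwheel '[{"x":0,"y":-0.002,"z":0,"wx":0,"wy":0,"wz":0},{"x":-0.001,"y":-0.0038,"z":0,"wx":0,"wy":0,"wz":0},{"x":-0.003,"y":-0.0038,"z":0,"wx":0,"wy":0,"wz":0},{"x":-0.006,"y":-0.0038,"z":0,"wx":0,"wy":0,"wz":0},{"x":-0.009,"y":-0.0038,"z":0,"wx":0,"wy":0,"wz":0},{"x":-0.012,"y":-0.0038,"z":0,"wx":0,"wy":0,"wz":0},{"x":-0.015,"y":-0.0038,"z":0,"wx":0,"wy":0,"wz":0},{"x":-0.018,"y":-0.0038,"z":0,"wx":0,"wy":0,"wz":0},{"x":-0.020,"y":-0.0038,"z":0,"wx":0,"wy":0,"wz":0},{"x":-0.020,"y":-0.0038,"z":0,"wx":0,"wy":0,"wz":0}]' >/dev/null; python3 s.py 10 ; python3 -m handwheel '[{"x":-0.002,"y":0,"z":0,"wx":0,"wy":0,"wz":0},{"x":-0.004,"y":0,"z":0,"wx":0,"wy":0,"wz":0},{"x":-0.007,"y":0,"z":0,"wx":0,"wy":0,"wz":0},{"x":-0.009,"y":0,"z":0,"wx":0,"wy":0,"wz":0},{"x":-0.010,"y":0,"z":0,"wx":0,"wy":0,"wz":0},{"x":-0.010,"y":0,"z":0,"wx":0,"wy":0,"wz":0}]' >/dev/null; python3 s.py 10
```

```text
t 10.93 pos [0.5138 0.0076 0.1904] s 157.0 of 354.3 left-off -0.9 wireyaw -39.5 carrier -39.6 F fwd/left/up -0.5 -0.8 0.2 torque [ 0.02 -0.12  0.03] w 0.128
  + 10.0 x -10.0 y 0.9 wz -0.4
t 11.43 pos [0.5213 0.0013 0.1905] s 166.8 of 354.3 left-off -0.9 wireyaw -39.3 carrier -39.6 F fwd/left/up -0.6 -0.6 -0.3 torque [ 0.09 -0.12  0.03] w 0.128
  + 10.0 x -9.9 y 1.0 wz -2.0
```

```bash
python3 -m handwheel '[{"x":0,"y":0.001,"z":0,"wx":0,"wy":0,"wz":0},{"x":0,"y":0.002,"z":0,"wx":0,"wy":0,"wz":0},{"x":0,"y":0.003,"z":0,"wx":0,"wy":0,"wz":0},{"x":0,"y":0.003,"z":0,"wx":0,"wy":0,"wz":0},{"x":0,"y":0.003,"z":0,"wx":0,"wy":0,"wz":0}]' >/dev/null; python3 s.py; python3 -m handwheel '[{"x":0,"y":-0.002,"z":0,"wx":0,"wy":0,"wz":0},{"x":0,"y":-0.004,"z":0,"wx":0,"wy":0,"wz":0},{"x":0,"y":-0.005,"z":0,"wx":0,"wy":0,"wz":0},{"x":0,"y":-0.0055,"z":0,"wx":0,"wy":0,"wz":0},{"x":0,"y":-0.006,"z":0,"wx":0,"wy":0,"wz":0},{"x":0,"y":-0.006,"z":0,"wx":0,"wy":0,"wz":0}]' >/dev/null; python3 s.py
```

```text
t 11.85 pos [0.5231 0.0041 0.1905] s 166.4 of 354.3 left-off 2.3 wireyaw -39.3 carrier -39.6 F fwd/left/up -1.5 -0.5 -0.0 torque [ 0.01 -0.14  0.07] w 0.131
t 12.35 pos [ 0.5192 -0.0009  0.1906] s 166.6 of 354.3 left-off -4.0 wireyaw -39.3 carrier -39.6 F fwd/left/up -0.1 -0.0 0.8 torque [ 0.1  -0.19 -0.01] w 0.133
```

```bash
python3 -m handwheel '[{"x":0,"y":0.002,"z":0,"wx":0,"wy":0,"wz":0},{"x":-0.002,"y":0.003,"z":0,"wx":0,"wy":0,"wz":0},{"x":-0.004,"y":0.003,"z":0,"wx":0,"wy":0,"wz":0},{"x":-0.007,"y":0.003,"z":0,"wx":0,"wy":0,"wz":-1},{"x":-0.010,"y":0.0031,"z":0,"wx":0,"wy":0,"wz":-2},{"x":-0.013,"y":0.0033,"z":0,"wx":0,"wy":0,"wz":-3},{"x":-0.016,"y":0.0035,"z":0,"wx":0,"wy":0,"wz":-3.5},{"x":-0.018,"y":0.0036,"z":0,"wx":0,"wy":0,"wz":-3.5},{"x":-0.019,"y":0.0037,"z":0,"wx":0,"wy":0,"wz":-3.5},{"x":-0.019,"y":0.0037,"z":0,"wx":0,"wy":0,"wz":-3.5}]' >/dev/null; python3 s.py 10 20
```

```text
t 13.18 pos [ 0.5364 -0.0102  0.1904] s 185.7 of 354.3 left-off -0.8 wireyaw -36.2 carrier -36.1 F fwd/left/up -0.5 -0.2 0.3 torque [ 0.04 -0.19 -0.01] w 0.135
  + 10.0 x -10.0 y 0.8 wz 0.1
  + 20.0 x -20.0 y 0.8 wz 0.1
```

```bash
python3 -m handwheel '[{"x":0,"y":0.001,"z":0,"wx":0,"wy":0,"wz":0},{"x":0,"y":0.002,"z":0,"wx":0,"wy":0,"wz":0},{"x":0,"y":0.003,"z":0,"wx":0,"wy":0,"wz":0},{"x":0,"y":0.003,"z":0,"wx":0,"wy":0,"wz":0},{"x":0,"y":0.003,"z":0,"wx":0,"wy":0,"wz":0}]' >/dev/null; python3 s.py; python3 -m handwheel '[{"x":0,"y":-0.002,"z":0,"wx":0,"wy":0,"wz":0},{"x":0,"y":-0.004,"z":0,"wx":0,"wy":0,"wz":0},{"x":0,"y":-0.005,"z":0,"wx":0,"wy":0,"wz":0},{"x":0,"y":-0.0055,"z":0,"wx":0,"wy":0,"wz":0},{"x":0,"y":-0.006,"z":0,"wx":0,"wy":0,"wz":0},{"x":0,"y":-0.006,"z":0,"wx":0,"wy":0,"wz":0}]' >/dev/null; python3 s.py
```

```text
t 13.6 pos [ 0.538  -0.0074  0.1905] s 185.4 of 354.3 left-off 2.4 wireyaw -36.2 carrier -36.1 F fwd/left/up -1.6 -1.0 -0.3 torque [ 0.02 -0.12 -0.01] w 0.134
t 14.1 pos [ 0.5344 -0.0126  0.1906] s 185.6 of 354.3 left-off -3.9 wireyaw -36.2 carrier -36.1 F fwd/left/up -0.3 -0.7 -0.4 torque [ 0.02 -0.11 -0.05] w 0.13
```

```bash
python3 -m handwheel '[{"x":0,"y":0.002,"z":0,"wx":0,"wy":0,"wz":0},{"x":-0.002,"y":0.003,"z":0,"wx":0,"wy":0,"wz":0},{"x":-0.005,"y":0.003,"z":0,"wx":0,"wy":0,"wz":0},{"x":-0.008,"y":0.003,"z":0,"wx":0,"wy":0,"wz":0},{"x":-0.011,"y":0.003,"z":0,"wx":0,"wy":0,"wz":0},{"x":-0.014,"y":0.003,"z":0,"wx":0,"wy":0,"wz":0},{"x":-0.017,"y":0.003,"z":0,"wx":0,"wy":0,"wz":0},{"x":-0.020,"y":0.003,"z":0,"wx":0,"wy":0,"wz":0},{"x":-0.022,"y":0.003,"z":0,"wx":0,"wy":0,"wz":0},{"x":-0.022,"y":0.003,"z":0,"wx":0,"wy":0,"wz":0}]' >/dev/null; python3 s.py 5 10 15 20 25
python3 -m handwheel '[{"x":0,"y":0.001,"z":0,"wx":0,"wy":0,"wz":0},{"x":0,"y":0.002,"z":0,"wx":0,"wy":0,"wz":0},{"x":0,"y":0.003,"z":0,"wx":0,"wy":0,"wz":0},{"x":0,"y":0.003,"z":0,"wx":0,"wy":0,"wz":0},{"x":0,"y":0.003,"z":0,"wx":0,"wy":0,"wz":0}]' >/dev/null; python3 s.py; python3 -m handwheel '[{"x":0,"y":-0.002,"z":0,"wx":0,"wy":0,"wz":0},{"x":0,"y":-0.004,"z":0,"wx":0,"wy":0,"wz":0},{"x":0,"y":-0.005,"z":0,"wx":0,"wy":0,"wz":0},{"x":0,"y":-0.0055,"z":0,"wx":0,"wy":0,"wz":0},{"x":0,"y":-0.0055,"z":0,"wx":0,"wy":0,"wz":0}]' >/dev/null; python3 s.py
```

```text
t 14.93 pos [ 0.5543 -0.0234  0.1904] s 208.1 of 354.3 left-off -0.9 wireyaw -36.2 carrier -36.1 F fwd/left/up -0.8 -0.4 -0.5 torque [-0.01 -0.13 -0.01] w 0.13
  + 5.0 x -5.0 y 0.9 wz 0.6
  + 10.0 x -10.0 y 0.9 wz 6.0
  + 15.0 x -15.0 y 0.7 wz 11.6
  + 20.0 x -19.6 y -1.2 wz 17.7
  + 25.0 x -24.3 y -3.1 wz 28.5
t 15.35 pos [ 0.5558 -0.0204  0.1906] s 207.4 of 354.3 left-off 2.4 wireyaw -36.2 carrier -36.1 F fwd/left/up -0.1 0.1 -0.1 torque [ 0.04 -0.11  0.02] w 0.134
t 15.77 pos [ 0.5525 -0.0253  0.1906] s 207.7 of 354.3 left-off -3.5 wireyaw -36.2 carrier -36.1 F fwd/left/up -0.3 -0.4 -0.1 torque [ 0.05 -0.13 -0.02] w 0.126
```

```bash
python3 -m handwheel '[{"x":0,"y":0.002,"z":0,"wx":0,"wy":0,"wz":0},{"x":-0.002,"y":0.003,"z":0,"wx":0,"wy":0,"wz":0},{"x":-0.004,"y":0.003,"z":0,"wx":0,"wy":0,"wz":0},{"x":-0.006,"y":0.003,"z":0,"wx":0,"wy":0,"wz":2},{"x":-0.008,"y":0.003,"z":0,"wx":0,"wy":0,"wz":4},{"x":-0.010,"y":0.003,"z":0,"wx":0,"wy":0,"wz":6},{"x":-0.012,"y":0.003,"z":0,"wx":0,"wy":0,"wz":8},{"x":-0.014,"y":0.0028,"z":0,"wx":0,"wy":0,"wz":10},{"x":-0.015,"y":0.0025,"z":0,"wx":0,"wy":0,"wz":12},{"x":-0.015,"y":0.0025,"z":0,"wx":0,"wy":0,"wz":12}]' >/dev/null; python3 s.py 5 10 15
python3 -m handwheel '[{"x":0,"y":0.001,"z":0,"wx":0,"wy":0,"wz":0},{"x":0,"y":0.002,"z":0,"wx":0,"wy":0,"wz":0},{"x":0,"y":0.0025,"z":0,"wx":0,"wy":0,"wz":0},{"x":0,"y":0.0025,"z":0,"wx":0,"wy":0,"wz":0}]' >/dev/null; python3 s.py; python3 -m handwheel '[{"x":0,"y":-0.002,"z":0,"wx":0,"wy":0,"wz":0},{"x":0,"y":-0.004,"z":0,"wx":0,"wy":0,"wz":0},{"x":0,"y":-0.005,"z":0,"wx":0,"wy":0,"wz":0},{"x":0,"y":-0.005,"z":0,"wx":0,"wy":0,"wz":0}]' >/dev/null; python3 s.py
```

```text
t 16.6 pos [ 0.5665 -0.0321  0.1904] s 223.1 of 354.3 left-off -0.6 wireyaw -47.8 carrier -48.2 F fwd/left/up 0.2 -1.3 -0.9 torque [ 0.04 -0.12 -0.01] w 0.132
  + 5.0 x -4.9 y -0.3 wz 5.8
  + 10.0 x -9.9 y -1.2 wz 16.5
  + 15.0 x -14.7 y -2.3 wz 22.5
t 16.93 pos [ 0.5681 -0.0299  0.1905] s 222.6 of 354.3 left-off 2.1 wireyaw -47.2 carrier -48.1 F fwd/left/up -0.7 -0.9 -0.2 torque [ 0.07 -0.15 -0.02] w 0.136
t 17.27 pos [ 0.564  -0.0339  0.1905] s 223.5 of 354.3 left-off -3.5 wireyaw -48.2 carrier -48.1 F fwd/left/up -1.1 -0.1 -0.2 torque [ 0.09 -0.12  0.  ] w 0.131
```

```bash
python3 -m handwheel '[{"x":0,"y":0.002,"z":0,"wx":0,"wy":0,"wz":0},{"x":-0.0015,"y":0.0027,"z":0,"wx":0,"wy":0,"wz":2},{"x":-0.003,"y":0.0025,"z":0,"wx":0,"wy":0,"wz":4},{"x":-0.005,"y":0.0021,"z":0,"wx":0,"wy":0,"wz":6},{"x":-0.007,"y":0.0018,"z":0,"wx":0,"wy":0,"wz":10},{"x":-0.009,"y":0.0014,"z":0,"wx":0,"wy":0,"wz":14},{"x":-0.010,"y":0.0012,"z":0,"wx":0,"wy":0,"wz":16.5},{"x":-0.010,"y":0.0012,"z":0,"wx":0,"wy":0,"wz":16.5}]' >/dev/null; python3 s.py 5 10 15
python3 -m handwheel '[{"x":0,"y":0.001,"z":0,"wx":0,"wy":0,"wz":0},{"x":0,"y":0.002,"z":0,"wx":0,"wy":0,"wz":0},{"x":0,"y":0.0025,"z":0,"wx":0,"wy":0,"wz":0},{"x":0,"y":0.0025,"z":0,"wx":0,"wy":0,"wz":0}]' >/dev/null; python3 s.py; python3 -m handwheel '[{"x":0,"y":-0.002,"z":0,"wx":0,"wy":0,"wz":0},{"x":0,"y":-0.004,"z":0,"wx":0,"wy":0,"wz":0},{"x":0,"y":-0.005,"z":0,"wx":0,"wy":0,"wz":0},{"x":0,"y":-0.005,"z":0,"wx":0,"wy":0,"wz":0}]' >/dev/null; python3 s.py
```

```text
t 17.93 pos [ 0.5721 -0.0402  0.1905] s 233.1 of 354.3 left-off -0.1 wireyaw -64.6 carrier -64.7 F fwd/left/up -0.6 -0.1 -0.5 torque [ 0.03 -0.2  -0.02] w 0.133
  + 5.0 x -4.9 y 0.4 wz 5.9
  + 10.0 x -9.7 y -1.0 wz 13.4
  + 15.0 x -14.5 y -2.5 wz 23.9
t 18.27 pos [ 0.574  -0.0389  0.1905] s 232.9 of 354.3 left-off 2.2 wireyaw -64.4 carrier -64.6 F fwd/left/up -0.2 -1.2 -0.1 torque [-0.06  0.04 -0.01] w 0.132
t 18.6 pos [ 0.5694 -0.0415  0.1906] s 232.7 of 354.3 left-off -3.0 wireyaw -64.2 carrier -64.6 F fwd/left/up 0.2 -1.6 0.3 torque [ 0.01 -0.14  0.01] w 0.131
```

```bash
python3 -m handwheel '[{"x":0,"y":0.0015,"z":0,"wx":0,"wy":0,"wz":0},{"x":-0.0015,"y":0.0018,"z":0,"wx":0,"wy":0,"wz":2},{"x":-0.003,"y":0.0018,"z":0,"wx":0,"wy":0,"wz":4},{"x":-0.005,"y":0.0018,"z":0,"wx":0,"wy":0,"wz":6},{"x":-0.007,"y":0.0013,"z":0,"wx":0,"wy":0,"wz":10},{"x":-0.009,"y":0.0008,"z":0,"wx":0,"wy":0,"wz":13},{"x":-0.010,"y":0.0006,"z":0,"wx":0,"wy":0,"wz":15},{"x":-0.010,"y":0.0006,"z":0,"wx":0,"wy":0,"wz":15}]' >/dev/null; python3 s.py 5 10 15
python3 -m handwheel '[{"x":0,"y":0.001,"z":0,"wx":0,"wy":0,"wz":0},{"x":0,"y":0.002,"z":0,"wx":0,"wy":0,"wz":0},{"x":0,"y":0.003,"z":0,"wx":0,"wy":0,"wz":0},{"x":0,"y":0.003,"z":0,"wx":0,"wy":0,"wz":0}]' >/dev/null; python3 s.py; python3 -m handwheel '[{"x":0,"y":-0.002,"z":0,"wx":0,"wy":0,"wz":0},{"x":0,"y":-0.004,"z":0,"wx":0,"wy":0,"wz":0},{"x":0,"y":-0.006,"z":0,"wx":0,"wy":0,"wz":0},{"x":0,"y":-0.006,"z":0,"wx":0,"wy":0,"wz":0}]' >/dev/null; python3 s.py
```

```text
t 19.27 pos [ 0.5746 -0.0502  0.1905] s 243.7 of 354.3 left-off -0.8 wireyaw -79.5 carrier -79.7 F fwd/left/up -0.8 -1.4 -1.2 torque [ 0.05 -0.11  0.04] w 0.127
  + 5.0 x -5.0 y 0.6 wz 9.6
  + 10.0 x -9.8 y -0.4 wz 15.0
  + 15.0 x -14.4 y -2.3 wz 20.3
t 19.6 pos [ 0.5771 -0.0492  0.1904] s 243.2 of 354.3 left-off 1.8 wireyaw -78.3 carrier -79.6 F fwd/left/up -0.1 -1.8 -0.1 torque [0.02 0.2  0.01] w 0.132
t 19.93 pos [ 0.5711 -0.0507  0.1906] s 243.7 of 354.3 left-off -4.3 wireyaw -79.5 carrier -79.6 F fwd/left/up -0.1 -1.1 0.0 torque [ 0.02 -0.05 -0.01] w 0.133
```

```bash
python3 -m handwheel '[{"x":0,"y":0.002,"z":0,"wx":0,"wy":0,"wz":0},{"x":-0.0015,"y":0.002,"z":0,"wx":0,"wy":0,"wz":3},{"x":-0.003,"y":0.002,"z":0,"wx":0,"wy":0,"wz":6},{"x":-0.005,"y":0.002,"z":0,"wx":0,"wy":0,"wz":9},{"x":-0.007,"y":0.0016,"z":0,"wx":0,"wy":0,"wz":12},{"x":-0.009,"y":0.0012,"z":0,"wx":0,"wy":0,"wz":14},{"x":-0.010,"y":0.001,"z":0,"wx":0,"wy":0,"wz":15},{"x":-0.010,"y":0.001,"z":0,"wx":0,"wy":0,"wz":15}]' >/dev/null; python3 s.py 5 10 15
python3 -m handwheel '[{"x":0,"y":0.001,"z":0,"wx":0,"wy":0,"wz":0},{"x":0,"y":0.002,"z":0,"wx":0,"wy":0,"wz":0},{"x":0,"y":0.003,"z":0,"wx":0,"wy":0,"wz":0},{"x":0,"y":0.003,"z":0,"wx":0,"wy":0,"wz":0}]' >/dev/null; python3 s.py; python3 -m handwheel '[{"x":0,"y":-0.002,"z":0,"wx":0,"wy":0,"wz":0},{"x":0,"y":-0.004,"z":0,"wx":0,"wy":0,"wz":0},{"x":0,"y":-0.006,"z":0,"wx":0,"wy":0,"wz":0},{"x":0,"y":-0.006,"z":0,"wx":0,"wy":0,"wz":0}]' >/dev/null; python3 s.py 10 20 30
```

```text
t 20.6 pos [ 0.5744 -0.0605  0.1905] s 254.5 of 354.3 left-off -1.4 wireyaw -95.5 carrier -94.6 F fwd/left/up -0.4 -0.9 -0.2 torque [ 0.06 -0.12 -0.02] w 0.13
  + 5.0 x -5.1 y 0.7 wz 6.1
  + 10.0 x -10.1 y 0.0 wz 8.3
  + 15.0 x -15.0 y -0.7 wz 8.3
t 20.93 pos [ 0.577  -0.0602  0.1904] s 253.8 of 354.3 left-off 1.0 wireyaw -94.7 carrier -94.6 F fwd/left/up -0.1 -1.8 0.2 torque [0.02 0.22 0.03] w 0.134
t 21.27 pos [ 0.5709 -0.0599  0.1906] s 254.9 of 354.3 left-off -5.0 wireyaw -95.9 carrier -94.6 F fwd/left/up 0.0 -0.8 -0.1 torque [-0.02 -0.1  -0.04] w 0.131
  + 10.0 x -10.7 y 3.5 wz 8.3
  + 20.0 x -20.6 y 2.1 wz 8.3
  + 30.0 x -30.5 y 0.6 wz 8.3
```

```bash
python3 -m handwheel '[{"x":0,"y":0.002,"z":0,"wx":0,"wy":0,"wz":1},{"x":-0.002,"y":0.0018,"z":0,"wx":0,"wy":0,"wz":2},{"x":-0.004,"y":0.0016,"z":0,"wx":0,"wy":0,"wz":4},{"x":-0.006,"y":0.0014,"z":0,"wx":0,"wy":0,"wz":6},{"x":-0.009,"y":0.001,"z":0,"wx":0,"wy":0,"wz":7},{"x":-0.012,"y":0.0006,"z":0,"wx":0,"wy":0,"wz":7},{"x":-0.015,"y":0.0003,"z":0,"wx":0,"wy":0,"wz":7},{"x":-0.018,"y":-0.0001,"z":0,"wx":0,"wy":0,"wz":7},{"x":-0.020,"y":-0.0003,"z":0,"wx":0,"wy":0,"wz":7},{"x":-0.020,"y":-0.0003,"z":0,"wx":0,"wy":0,"wz":7}]' >/dev/null; sed -i 's/\[.5765,-.0579\],\[.5535,-.158\]/[.5735,-.0575],[.5529,-.158]/' s.py; python3 s.py
python3 -m handwheel '[{"x":0,"y":0.001,"z":0,"wx":0,"wy":0,"wz":0},{"x":0,"y":0.002,"z":0,"wx":0,"wy":0,"wz":0},{"x":0,"y":0.003,"z":0,"wx":0,"wy":0,"wz":0},{"x":0,"y":0.003,"z":0,"wx":0,"wy":0,"wz":0}]' >/dev/null; python3 s.py; python3 -m handwheel '[{"x":0,"y":-0.002,"z":0,"wx":0,"wy":0,"wz":0},{"x":0,"y":-0.004,"z":0,"wx":0,"wy":0,"wz":0},{"x":0,"y":-0.006,"z":0,"wx":0,"wy":0,"wz":0},{"x":0,"y":-0.006,"z":0,"wx":0,"wy":0,"wz":0}]' >/dev/null; python3 s.py 10 20 30
```

```text
t 22.1 pos [ 0.5692 -0.0807  0.1905] s 274.6 of 353.7 left-off 0.5 wireyaw -101.6 carrier -101.7 F fwd/left/up -0.4 -0.9 0.3 torque [-0.03 -0.08  0.01] w 0.133
t 22.43 pos [ 0.5725 -0.0803  0.1905] s 273.5 of 353.7 left-off 3.6 wireyaw -101.6 carrier -101.6 F fwd/left/up 0.8 -1.2 1.0 torque [-0.02 -0.08  0.01] w 0.13
t 22.77 pos [ 0.5659 -0.0791  0.1906] s 273.7 of 353.7 left-off -3.1 wireyaw -101.6 carrier -101.6 F fwd/left/up 0.7 -1.3 0.7 torque [-0.03 -0.07 -0.05] w 0.128
  + 10.0 x -10.0 y 3.1 wz -0.0
  + 20.0 x -20.0 y 3.1 wz -0.0
  + 30.0 x -30.0 y 3.1 wz -0.0
```

```bash
python3 -m handwheel '[{"x":0,"y":0.002,"z":0,"wx":0,"wy":0,"wz":0},{"x":-0.002,"y":0.003,"z":0,"wx":0,"wy":0,"wz":0},{"x":-0.005,"y":0.003,"z":0,"wx":0,"wy":0,"wz":0},{"x":-0.009,"y":0.003,"z":0,"wx":0,"wy":0,"wz":0},{"x":-0.013,"y":0.003,"z":0,"wx":0,"wy":0,"wz":0},{"x":-0.017,"y":0.003,"z":0,"wx":0,"wy":0,"wz":0},{"x":-0.021,"y":0.003,"z":0,"wx":0,"wy":0,"wz":0},{"x":-0.025,"y":0.003,"z":0,"wx":0,"wy":0,"wz":0},{"x":-0.028,"y":0.003,"z":0,"wx":0,"wy":0,"wz":0},{"x":-0.030,"y":0.003,"z":0,"wx":0,"wy":0,"wz":0}]' >/dev/null;  python3 s.py; python3 -m handwheel '[{"x":-0.002,"y":0,"z":0,"wx":0,"wy":0,"wz":0},{"x":-0.005,"y":0,"z":0,"wx":0,"wy":0,"wz":0},{"x":-0.008,"y":0,"z":0,"wx":0,"wy":0,"wz":0},{"x":-0.011,"y":0,"z":0,"wx":0,"wy":0,"wz":0},{"x":-0.014,"y":0,"z":0,"wx":0,"wy":0,"wz":0},{"x":-0.017,"y":0,"z":0,"wx":0,"wy":0,"wz":0},{"x":-0.019,"y":0,"z":0,"wx":0,"wy":0,"wz":0},{"x":-0.020,"y":0,"z":0,"wx":0,"wy":0,"wz":0},{"x":-0.020,"y":0,"z":0,"wx":0,"wy":0,"wz":0}]' >/dev/null;  python3 s.py
python3 -m handwheel '[{"x":0,"y":0.001,"z":0,"wx":0,"wy":0,"wz":0},{"x":0,"y":0.002,"z":0,"wx":0,"wy":0,"wz":0},{"x":0,"y":0.003,"z":0,"wx":0,"wy":0,"wz":0},{"x":0,"y":0.003,"z":0,"wx":0,"wy":0,"wz":0}]' >/dev/null; python3 s.py; python3 -m handwheel '[{"x":0,"y":-0.002,"z":0,"wx":0,"wy":0,"wz":0},{"x":0,"y":-0.004,"z":0,"wx":0,"wy":0,"wz":0},{"x":0,"y":-0.006,"z":0,"wx":0,"wy":0,"wz":0},{"x":0,"y":-0.006,"z":0,"wx":0,"wy":0,"wz":0}]' >/dev/null; python3 s.py 10 20 30
```

```text
t 23.6 pos [ 0.5632 -0.1099  0.1905] s 304.5 of 353.7 left-off 0.4 wireyaw -101.6 carrier -101.6 F fwd/left/up -0.0 -0.4 -0.6 torque [-0.04 -0.06  0.05] w 0.129
t 24.35 pos [ 0.5592 -0.1292  0.1905] s 324.1 of 353.7 left-off 0.4 wireyaw -101.6 carrier -101.6 F fwd/left/up -0.7 -0.5 -0.0 torque [-0.01 -0.04 -0.03] w 0.13
t 24.68 pos [ 0.5625 -0.1293  0.1905] s 323.6 of 353.7 left-off 3.6 wireyaw -101.6 carrier -101.6 F fwd/left/up 0.5 -0.8 -0.3 torque [-0.03 -0.08 -0.05] w 0.134
t 25.02 pos [ 0.5559 -0.1281  0.1906] s 323.8 of 353.7 left-off -3.1 wireyaw -101.6 carrier -101.6 F fwd/left/up -0.0 -1.6 -1.0 torque [-0.11 -0.1  -0.  ] w 0.134
  + 10.0 x -10.0 y 3.1 wz -0.0
  + 20.0 x -20.0 y 3.1 wz -0.0
  + 30.0 x -30.0 y 3.1 wz -0.0
```

```bash
python3 -m handwheel '[{"x":0,"y":0.002,"z":0,"wx":0,"wy":0,"wz":0},{"x":-0.002,"y":0.003,"z":0,"wx":0,"wy":0,"wz":0},{"x":-0.005,"y":0.003,"z":0,"wx":0,"wy":0,"wz":0},{"x":-0.008,"y":0.003,"z":0,"wx":0,"wy":0,"wz":0},{"x":-0.011,"y":0.003,"z":0,"wx":0,"wy":0,"wz":0},{"x":-0.014,"y":0.003,"z":0,"wx":0,"wy":0,"wz":0},{"x":-0.016,"y":0.003,"z":0,"wx":0,"wy":0,"wz":0},{"x":-0.017,"y":0.003,"z":0,"wx":0,"wy":0,"wz":0},{"x":-0.017,"y":0.003,"z":0,"wx":0,"wy":0,"wz":0}]' >/dev/null;  python3 s.py; python3 -m handwheel '[{"x":-0.0005,"y":0,"z":0,"wx":0,"wy":0,"wz":0},{"x":-0.001,"y":0,"z":0,"wx":0,"wy":0,"wz":0},{"x":-0.0015,"y":0,"z":0,"wx":0,"wy":0,"wz":0},{"x":-0.0015,"y":0,"z":0,"wx":0,"wy":0,"wz":0}]' >/dev/null;  python3 s.py;python3 -m handwheel '[{"x":-0.0005,"y":0,"z":0,"wx":0,"wy":0,"wz":0},{"x":-0.001,"y":0,"z":0,"wx":0,"wy":0,"wz":0},{"x":-0.0015,"y":0,"z":0,"wx":0,"wy":0,"wz":0},{"x":-0.0015,"y":0,"z":0,"wx":0,"wy":0,"wz":0}]' >/dev/null;  python3 s.py
```

```text
t 25.77 pos [ 0.5558 -0.1459  0.1905] s 341.3 of 353.7 left-off 0.4 wireyaw -101.6 carrier -101.6 F fwd/left/up 0.4 -1.2 0.7 torque [-0.03 -0.08  0.01] w 0.131
t 26.1 pos [ 0.5556 -0.147   0.1906] s 342.3 of 353.7 left-off 0.4 wireyaw -101.6 carrier -101.6 F fwd/left/up -0.2 -0.7 0.0 torque [-0.02 -0.05 -0.  ] w 0.133
t 26.43 pos [ 0.5552 -0.1486  0.1905] s 343.9 of 353.7 left-off 0.4 wireyaw -101.6 carrier -101.6 F fwd/left/up 0.5 -0.3 -0.1 torque [-0.02 -0.09  0.03] w 0.13
```

```bash
python3 -m handwheel '[{"x":-0.0003,"y":0,"z":0,"wx":0,"wy":0,"wz":0},{"x":-0.0006,"y":0,"z":0,"wx":0,"wy":0,"wz":0},{"x":-0.001,"y":0,"z":0,"wx":0,"wy":0,"wz":0},{"x":-0.001,"y":0,"z":0,"wx":0,"wy":0,"wz":0},{"x":-0.001,"y":0,"z":0,"wx":0,"wy":0,"wz":0}]' >/dev/null;  python3 s.py; python3 -m handwheel '[{"x":-0.0003,"y":0,"z":0,"wx":0,"wy":0,"wz":0},{"x":-0.0006,"y":0,"z":0,"wx":0,"wy":0,"wz":0},{"x":-0.001,"y":0,"z":0,"wx":0,"wy":0,"wz":0},{"x":-0.001,"y":0,"z":0,"wx":0,"wy":0,"wz":0},{"x":-0.001,"y":0,"z":0,"wx":0,"wy":0,"wz":0}]' >/dev/null;  python3 s.py
```

```text
t 26.85 pos [ 0.5551 -0.1493  0.1905] s 344.6 of 353.7 left-off 0.4 wireyaw -101.6 carrier -101.6 F fwd/left/up 0.1 0.5 -0.6 torque [-0.01 -0.09 -0.02] w 0.131
t 27.27 pos [ 0.555  -0.1495  0.1906] s 344.8 of 353.7 left-off 0.4 wireyaw -101.6 carrier -101.6 F fwd/left/up -3.8 -1.1 0.1 torque [ 0.72 -0.2   0.02] w 0.131
```

Contact: 3.8 N against the stop. Hold it briefly.

```bash
python3 -m handwheel '[{"x":-0.0003,"y":0,"z":0,"wx":0,"wy":0,"wz":0},{"x":-0.0003,"y":0,"z":0,"wx":0,"wy":0,"wz":0},{"x":-0.0003,"y":0,"z":0,"wx":0,"wy":0,"wz":0},{"x":-0.0003,"y":0,"z":0,"wx":0,"wy":0,"wz":0}]' >/dev/null;  python3 s.py
```

```text
t 27.6 pos [ 0.555  -0.1495  0.1905] s 345.0 of 353.7 left-off 0.4 wireyaw -101.6 carrier -101.6 F fwd/left/up -5.2 -1.5 -0.0 torque [ 1.28 -0.3   0.01] w 0.136
```

```bash
python3 -m handwheel '[{"x":0.0004,"y":-0.0003,"z":0,"wx":0,"wy":0,"wz":0},{"x":0.0008,"y":-0.0003,"z":0,"wx":0,"wy":0,"wz":0},{"x":0.0008,"y":-0.0003,"z":0.001,"wx":0,"wy":0,"wz":0},{"x":0.0008,"y":-0.0003,"z":0.002,"wx":0,"wy":0,"wz":0},{"x":0.0008,"y":-0.0003,"z":0.003,"wx":0,"wy":0,"wz":0},{"x":0.0008,"y":-0.0003,"z":0.0035,"wx":0,"wy":0,"wz":0},{"x":0.0008,"y":-0.0003,"z":0.0035,"wx":0,"wy":0,"wz":0},{"x":0.0008,"y":-0.0003,"z":0.0035,"wx":0,"wy":0,"wz":0}]' >/dev/null;  python3 s.py
```

```text
t 28.27 pos [ 0.5552 -0.1495  0.1875] s 344.8 of 353.7 left-off 0.5 wireyaw -101.6 carrier -101.6 F fwd/left/up -5.3 -0.5 3.1 torque [ 1.21 -0.33  0.01] w 0.132
```

```bash
python3 -m handwheel '[{"x":0.0004,"y":0,"z":-0.0004,"wx":0,"wy":0,"wz":0},{"x":0.0007,"y":0,"z":-0.0004,"wx":0,"wy":0,"wz":0},{"x":0.0007,"y":0,"z":-0.0004,"wx":0,"wy":0,"wz":0},{"x":0.0007,"y":0,"z":-0.0004,"wx":0,"wy":0,"wz":0}]' >/dev/null;  python3 s.py
```

```text
t 28.6 pos [ 0.5551 -0.1494  0.1876] s 344.8 of 353.7 left-off 0.5 wireyaw -101.6 carrier -101.6 F fwd/left/up -3.4 1.8 1.5 torque [ 0.82 -0.72  0.01] w 0.134
```

```bash
python3 -m handwheel '[{"x":0.0003,"y":0.0002,"z":-0.0003,"wx":0,"wy":0,"wz":0},{"x":0.0005,"y":0.0005,"z":-0.0003,"wx":0,"wy":0,"wz":0},{"x":0.0005,"y":0.0005,"z":-0.0003,"wx":0,"wy":0,"wz":0},{"x":0.0005,"y":0.0005,"z":-0.0003,"wx":0,"wy":0,"wz":0}]' - 10 >/dev/null;  python3 s.py;  python3 -m handwheel '[{"x":0,"y":0,"z":0,"wx":0,"wy":0,"wz":0},{"x":0,"y":0,"z":0,"wx":0,"wy":0,"wz":0},{"x":0,"y":0,"z":0,"wx":0,"wy":0,"wz":0},{"x":0,"y":0,"z":0,"wx":0,"wy":0,"wz":0},{"x":0,"y":0,"z":0,"wx":0,"wy":0,"wz":0},{"x":0,"y":0,"z":0,"wx":0,"wy":0,"wz":0},{"x":0,"y":0,"z":0,"wx":0,"wy":0,"wz":0},{"x":0,"y":0,"z":0,"wx":0,"wy":0,"wz":0}]' 0.04 >/dev/null;  python3 s.py
python3 - <<'E'
from h import *
e=cam("side");f=cam("scene");d=cam("wrist")
c=np.zeros((560,800,3),np.uint8)
c[:315,:420]=cv2.resize(d[0],(420,315))
c[:560,420:]=cv2.resize(e[0][150:290,250:345],(380,560),interpolation=cv2.INTER_CUBIC)
c[320:560,:420]=cv2.resize(f[0][170:250,200:340],(420,240),interpolation=cv2.INTER_CUBIC)
cv2.imwrite("pics/w3.png",c[:,:,::-1])
E
```

```text
t 28.93 pos [ 0.5551 -0.1494  0.1876] s 344.8 of 353.7 left-off 0.4 wireyaw -101.6 carrier -101.6 F fwd/left/up -2.1 -0.1 -0.2 torque [ 0.39 -0.49 -0.01] w 0.135
t 29.6 pos [ 0.5554 -0.1488  0.1878] s 344.1 of 353.7 left-off 0.6 wireyaw -101.6 carrier -101.6 F fwd/left/up 0.4 0.1 1.1 torque [ 0.   -0.15 -0.  ] w 0.46
```

View pics/w3.png

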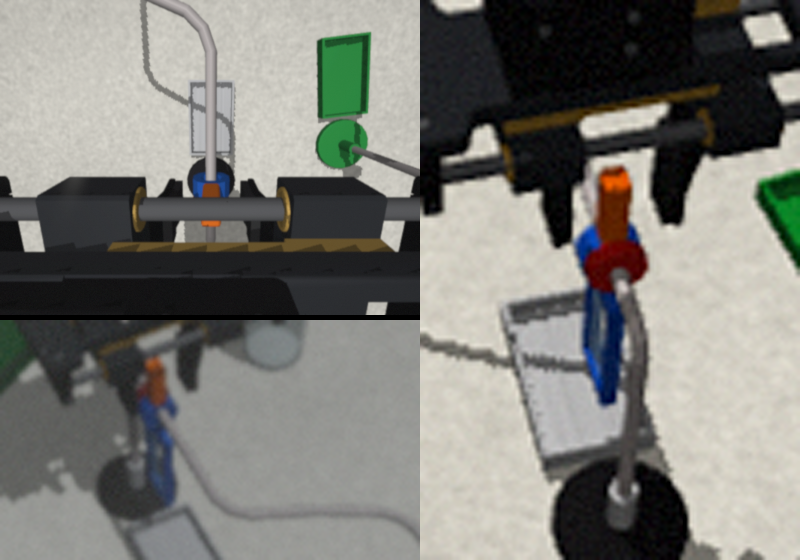

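The tab is free between the fingers, and the carrier hangs upright right behind the red disc. Now retreat straight up and check.

```bash
python3 -m handwheel '[{"x":0,"y":0,"z":-0.003,"wx":0,"wy":0,"wz":0},{"x":0,"y":0,"z":-0.008,"wx":0,"wy":0,"wz":0},{"x":0,"y":0,"z":-0.015,"wx":0,"wy":0,"wz":0},{"x":0,"y":0,"z":-0.025,"wx":0,"wy":0,"wz":0},{"x":0,"y":0,"z":-0.038,"wx":0,"wy":0,"wz":0},{"x":0,"y":0,"z":-0.055,"wx":0,"wy":0,"wz":0},{"x":0,"y":0,"z":-0.075,"wx":0,"wy":0,"wz":0},{"x":0,"y":0,"z":-0.09,"wx":0,"wy":0,"wz":0},{"x":0,"y":0,"z":-0.1,"wx":0,"wy":0,"wz":0},{"x":0,"y":0,"z":-0.1,"wx":0,"wy":0,"wz":0}]' >/dev/null; python3 -m handwheel '[{"x":-0.03,"y":0,"z":0,"wx":0,"wy":0,"wz":0},{"x":-0.03,"y":0,"z":0,"wx":0,"wy":0,"wz":0},{"x":-0.03,"y":0,"z":0,"wx":0,"wy":0,"wz":0},{"x":-0.03,"y":0,"z":0,"wx":0,"wy":0,"wz":0},{"x":-0.03,"y":0,"z":0,"wx":0,"wy":0,"wz":0},{"x":-0.03,"y":0,"z":0,"wx":0,"wy":0,"wz":0},{"x":-0.03,"y":0,"z":0,"wx":0,"wy":0,"wz":0},{"x":-0.03,"y":0,"z":0,"wx":0,"wy":0,"wz":0},{"x":-0.03,"y":0,"z":0,"wx":0,"wy":0,"wz":0},{"x":-0.03,"y":0,"z":0,"wx":0,"wy":0,"wz":0}]'
python3 - <<'E'
from h import *
e=cam("side");d=cam("wrist")
c=np.zeros((560,800,3),np.uint8)
c[:560,:420]=cv2.resize(d[0][150:270,235:325],(420,560),interpolation=cv2.INTER_CUBIC)
c[:560,420:]=cv2.resize(e[0][150:290,250:345],(380,560),interpolation=cv2.INTER_CUBIC)
cv2.imwrite("pics/w4.png",c[:,:,::-1])
E
```

```text
time: 31.42
position: [0.5494, -0.178, 0.2877]
tool_rot: [2.434, 1.986, -0.0]
ft_force: [-0.2, -0.0, 0.4]
grip_width: 0.459
grip_force: 0.0
```

View pics/w4.png

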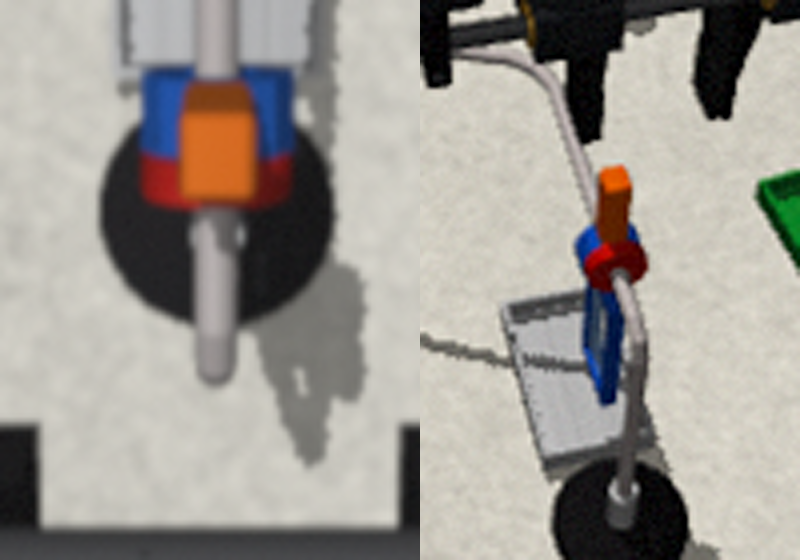

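From above, the sleeve sits flush against the red disc with no gap at about (215,155). The carrier hangs upright and the gripper is clear, so I'm handing in.

```bash
python3 -c "
from bench import ctrl
print(ctrl.close_job())"
```

```text
the job is handed in; nothing more can be done
None
```

The carrier hangs released and upright, flush against the red stop after a light press of about 5 N, and the job is handed in at about 31.5 s; no verdict came back.

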